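Load the tube rack into the ventilated inspection enclosure

TASK

Push the enclosure's sash up by its lift ledge until the ledge is level with the black height mark on the post, and leave it there. Then carry the rack filled with tubes to the loading shelf in front of the sash, set it down there and let go, then from its tab end slide it in under the inspection head, straight between the guide rails and fully home against the rear stop, tab towards the robot. Keep the rack upright, do not bump the inspection head and leave the empty rack, the timer and the jar where they are.

Things in the scene. Friction and masses are not known exactly. Their poses are not given: they have to be found in the camera images.
- hood: Fixed ventilated bench enclosure, 400 mm wide, clear panes in an aluminium frame. Origin: on the bench (z = 0) under the middle of the sash pane; x points into the enclosure, away from the robot, y left, z up. Two posts at y = +-186 mm (36 x 32 mm, 440 mm high) carry the sash between them. Steel base plate, top 8 mm above the bench, from x = -185 mm (loading shelf) to the back at x = 200 mm.
- sash (a joint): Height of the sash above its bottom stop, m: 0 is fully down, it grows upward, range 0 to 0.15. The sash is counterbalanced and stays at whatever height it is left; moving it takes 3 to 6 N.
- ledge (a point): Middle of the front edge of the sash's lift ledge, at half its thickness: a level aluminium bar 300 mm wide (y), 10 mm thick, standing out 32 mm in front of the sash pane. Its height is 80 mm above the bench plus the joint value. Its underside is free for a finger to push up. The sash's bottom rail, 32 mm behind this point, ends 35 mm below it. Axes as the hood's.
- mark_line (a point): Height mark: black clamp, 10 mm thick (up and down), 48 mm by 40 mm, round the right-hand (hood -y) post, with a pointed nose at the front. This point is at half its thickness on its front face; the ledge's half-thickness is to come to the same height. Set at a different height each time. Axes as the hood's.
- shelf_mid (a point): Point on the top face of the loading shelf (steel, 220 mm wide, 8 mm above the bench), on the enclosure's middle line, 104 mm in front of the sash pane: a rack set down with its centre over it, tab to the front, ends 2 mm short of the ledge's front edge. Axes as the hood's.
- rack_center (a point): Centre of the filled rack, 31 mm above its underside. White plastic block 140 mm long (x), 56 mm wide (y), 44 mm high; ten stoppered clear tubes stand in it in two rows, tops 62 mm above its underside; a flat tab stands out at its -x end. About 0.4 kg: carried by its middle. z is up.
- rack_tab (a point): Point to take the filled rack's end tab, 115 mm from its centre towards -x, 40 mm above its underside. The tab is an upright plate 12 mm thick (y), from 70 to 128 mm from the rack's centre and from 6 to 50 mm above its underside. Axes as the rack's.
- nest (a point): Where point rack_center lies when the rack is fully home, tab to the front: hood x = 70 mm, y = 0, 39 mm above the bench. There the rack's far end touches the rear stop (26 mm high, face at hood x = 140 mm). Two guide rails 10 mm high and 64 mm apart run from hood x = 17 to 142 mm; their flared mouth, about 100 mm wide, begins at hood x = -17 mm. Axes as the hood's.
- head: Inspection head, fixed in the enclosure over the nest: grey box 115 mm (x) by 130 mm (y) by 46 mm high with a black camera tube on top. Origin: centre of its underside, 80 mm above the bench and 72 mm above the base plate (10 mm above the tube tops of a rack standing there), at hood x = 95 mm. Axes as the hood's.
- empty_center (a point): Bystander: centre of the empty rack, the same white block and tab but without tubes, 44 mm high; this point is 22 mm above its underside.
- timer: Bystander: white digital timer with a black screen, 26 x 78 x 58 mm high; origin at the centre of its underside.
- flask: Bystander: white lidded jar, 62 mm in diameter, 150 mm high; origin at the centre of its underside.

How it is judged:
On the way, in this order (a step that is already met when the one before it is completed fails the run):
1. the sash's ledge is level with the height mark (within 8 mm), at rest and no longer touched (z of ledge in the frame of mark_line between -0.008 and 0.008 m and contact force between sash and the arm below 0.2 N and contact force between sash and the fingers below 0.2 N and velocity of joint sash between -0.01 and 0.01 m/s), for 0.3 s.
2. the filled rack stands on the loading shelf in front of the sash, upright and let go (x of rack_center in the frame of hood between -0.2 and -0.04 m and y of rack_center in the frame of hood between -0.06 and 0.06 m and z of rack_center in the frame of hood between 0.036 and 0.043 m and angle between rack_center's own z axis and vertical below 0.06 rad and contact force between rack and the fingers below 0.2 N and linear speed of rack below 0.02 m/s), for 0.2 s.
At the end, for the whole second after the job is handed in: Sash at rest, its ledge level with the mark within 8 mm; the filled rack stands flat under the head between the rails, within 6 mm of home against the rear stop, 7 mm of the middle line and 0.08 rad of straight, tab towards the robot, let go and at rest (z of ledge in the frame of mark_line between -0.008 and 0.008 m and velocity of joint sash between -0.01 and 0.01 m/s and x of rack_center in the frame of nest between -0.006 and 0.006 m and y of rack_center in the frame of nest between -0.007 and 0.007 m and z of rack_center in the frame of nest between -0.005 and 0.005 m and x of rack_tab in the frame of nest below -0.08 m and angle between the x axis of rack_center and the x axis of hood, either way round below 0.08 rad and angle between rack_center's own z axis and vertical below 0.06 rad and contact force between rack and the fingers below 0.2 N and linear speed of rack below 0.01 m/s); the robot touches nothing.
It fails at once if the filled rack is tipped by more than 0.4 rad (angle between rack_center's own z axis and vertical above 0.4 rad).
It fails at once if the inspection head is bumped (more than 3 N, by anything) (contact force between head and anything else above 3 N).
It fails at once if the empty rack, the timer or the jar is moved by more than 20 mm (distance of any of empty_center, timer, flask from where it was at the start of the episode above 0.02 m).
It also fails if it takes over 72 s, if anything falls off the work surface, if the arm or the gripper's body presses on something with over 40 N, if the wrist force passes 120 N, or if a joint passes its speed limit or range.

ROBOT

A 7-joint arm with a two-finger parallel gripper is mounted at the origin on the work surface. World frame = base frame: x ahead of the robot, y to its left, z up, the work surface at z = 0. Lengths are in m, angles in rad, forces in N, time in s.
With the tool pointing down it reaches from about 0.35 to 0.9 m from the base axis. Payload 8.1 kg.
Tool frame: the origin (TCP) lies at the very end of the fingers, on their centre line; the grasp point (between the pads) lies 19 mm behind it; z points along the fingers, y is the line along which they close (so a half turn about z gives the same grasp; the last joint's range is limited). The gripper opens to 92 mm and grips with 3 to 60 N. Pads are 19 mm wide; open, the fingers measure 130 mm over their backs; the gripper's body (75 mm by 190 mm) begins 47 mm behind the grasp point.
Start: joints at [-1.412, 0.434, 0.025, 1.573, -0.012, 1.134, -0.075], TCP at [0.162, 0.604, 0.227] pointing down, gripper open.
Joint ranges: [-2.62, 2.62], [-0.44, 2.09], [-1.27, 1.32], [0.08, 2.57], [-1.32, 4.46], [0.12, 2], [-2.74, 2.74]. Speed limits (rad/s): [2.22, 2.22, 3.01, 3.01, 3.14, 3.14, 3.14].

INTERFACE

Orientations are given as a rotation vector (axis times angle).
In Python, from cell import arm gives the robot as it stands.
- The arm moves only by the tool drive_tool, never from a script. Its argument "targets" is a list of rows, each a list of 7 numbers: the turn, a rotation vector about the world's x, y, z in units of 5 degrees (1.0 is 5 degrees), then the shift along the world's x, y, z in units of 40 mm (1.0 is 40 mm), then the opening, from 0 (shut) to 1 (fully open). In form: [[wx, wy, wz, dx, dy, dz, fingers], ...]. A call has 1 to 5 rows; each row is the pose to reach, as a shift and turn from the pose commanded when the call began; what a row does not reach only later rows make up. A row lasts 1/10 s, in which the tool goes at most 50 mm and 8.59 degrees, less where a joint would pass 70% of its speed; a pose out of reach is approached as far as the arm can. A call with a gripper value outside its range is refused whole. The fingers move at their own pace and stop on an object; "force" is the grip in N (left out, the last holds). Time passes only in rows, so rows that repeat a pose let the fingers close. It gives the time, the measured TCP pose, the force, the opening and the grip force at its end, in the units of the state.
- arm.observe(): the state, without advancing time (a new reading comes with each control period).
- arm.get_image(name): name is "scene" or "top"; returns a dict with "pixels" (400x640x3 uint8, red, green, blue), "intrinsics" (3x3 intrinsics, pixels), "rvec" (rotation vector, rad) and "tvec" (3), from world to camera coordinates, as OpenCV has them. Camera axes: x right, y down, z forward; pixel columns grow to the right and rows downward; lengths in m; the calibration is good to about 2 mm. A picture is of the moment at which its call begins. There is no depth.
- arm.sign_off(): hands the job in; it is judged then, once.
The state is a dict: "clock": time; "joints": joint angles; "dq": joint speeds; "joint_efforts": joint torques, N m; "position": TCP position; "ee_rot": TCP orientation; "force": force on the tool from outside, world axes, zero at the start; "ft_torque": the same for the moment, N m; "width": opening from 0.0 (shut) to 1.0 (fully open); "gripper_force": force on a finger pad.
Only numpy, scipy, OpenCV 4.12 (cv2) and the standard library are available. Lean on these libraries where they do the work, as an engineer would, in place of code of your own. Each camera call takes 0.05 s, during which the arm holds its last target. There are 200 camera calls.

## Working session

There is one attempt and no reset: what is moved stays moved. The work goes in short steps, Python scripts to look and compute and a tool call to move; the robot and the scene stay as the last step left them, time stands still between calls to the robot, and variables do not carry over. Pictures are saved under pics/ and viewed, at most 13 in all, crops included, and the job is handed in when it is done.

Besides the shell and the picture viewer there is one more tool, called after "Request:" as a command line: name --pt "numbers of a row" for each row, then --argument value for the rest. drive_tool: Moves the arm, as the interface text tells. Its arguments: {"type":"object","properties":{"targets":{"type":"array"},"force":{"type":"number"}},"required":["targets"]}

```bash
mkdir -p pics; ls; cat > h.py <<'E'
import numpy as np, cv2
from cell import arm
def cam(n):
    d=arm.get_image(n); d['R']=cv2.Rodrigues(np.array(d['rvec'],float))[0]; d['t']=np.array(d['tvec'],float).ravel(); d['K']=np.array(d['intrinsics']); return d
def ray(d,u,v):
    c=-d['R'].T@d['t']; r=d['R'].T@np.linalg.inv(d['K'])@[u,v,1]; return c,r/np.linalg.norm(r)
def onz(d,u,v,z):
    c,r=ray(d,u,v); return c+r*(z-c[2])/r[2]
def proj(d,P): return cv2.projectPoints(np.atleast_2d(np.array(P,float)),d['R'],d['t'],d['K'],None)[0].reshape(-1,2)
def save(d,n,s=1.25): cv2.imwrite('pics/'+n,cv2.resize(d['pixels'][:,:,::-1],None,fx=s,fy=s))
E
python3 - <<'E'
from h import *
for n in('scene','top'):
    d=cam(n); save(d,n+'0.png'); print(n,-d['R'].T@d['t'],d['R'][2],d['K'][0,0])
print(arm.observe())
E
```

```text
pics
scene [ 0.4709919  -0.45219515  1.48437356] [ 0.0438731   0.30581908 -0.95107825] 474.24582050533735
top [0.43488618 0.01572804 1.30509456] [ 0.08650207 -0.0279665  -0.99585906] 411.6861787862847
{'clock': 0.1, 'joints': array([-1.41158761,  0.43513114,  0.02496121,  1.57399541, -0.01160075,
        1.13400504, -0.07509503]), 'dq': array([ 0.00099114, -0.00252655,  0.00076765, -0.00303558,  0.00177441,
        0.00061342, -0.00026688]), 'joint_efforts': array([ 3.91089125e-03, -6.69126248e+01,  9.88272429e-01, -3.15147686e+01,
       -6.05600886e-02,  3.74614948e-02,  3.76307685e-05]), 'position': array([0.16169331, 0.60325018, 0.22604122]), 'ee_rot': array([-4.10149708e-01, -3.11464126e+00,  2.18752578e-03]), 'force': array([-0.20940521, -0.54978897, -0.26300881]), 'ft_torque': array([ 0.02985722, -0.01700814,  0.01754303]), 'gripper_force': 0.0, 'width': 1.0014209238110707}
```

View pics/scene0.png

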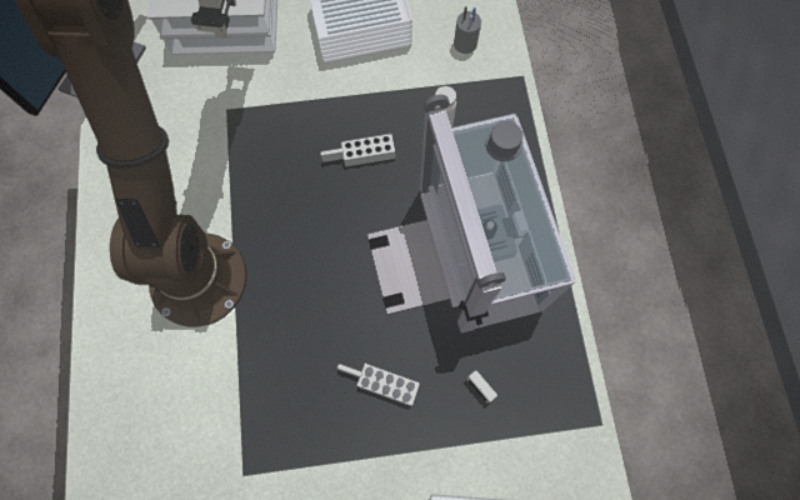

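View pics/top0.png

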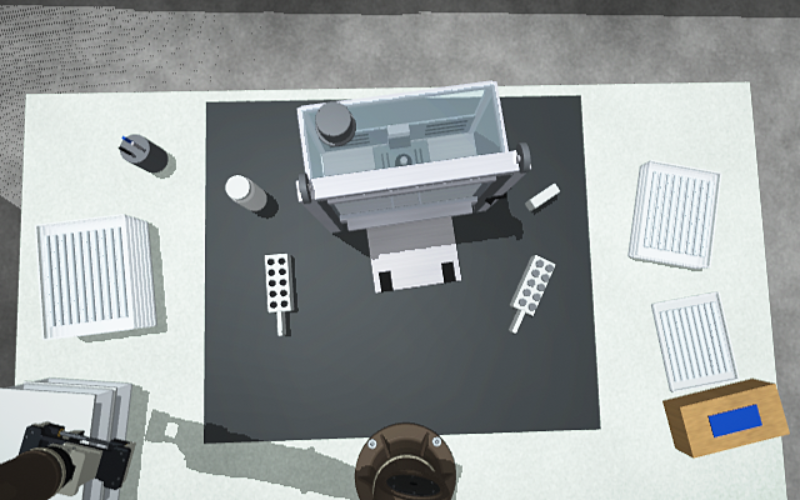

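The scene view shows the filled rack (grey stoppers) at scene (388,384), top (532,283). The empty rack with dark holes is at top (278,283), the hood with the shelf front at top (418,280), and the black mark on the right post at scene (475,312). Next I'll look at enlarged crops.

```bash
python3 - <<'E'
from h import *
s=cam('scene');t=cam('top')
np.savez('c.npz',s=s['pixels'],t=t['pixels'])
def crop(d,x,y,w,h,f): return cv2.resize(d['pixels'][y:y+h,x:x+w,::-1],None,fx=f,fy=f,interpolation=cv2.INTER_CUBIC)
a=crop(s,285,150,130,120,6)[:600]; b=crop(t,270,110,160,130,5)[:600]
cv2.imwrite('pics/a.png',cv2.resize(crop(s,285,155,130,97,6),(780,582)))
cv2.imwrite('pics/b.png',crop(t,240,65,200,150,4))
E
```

```text
(no output)
```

View pics/a.png

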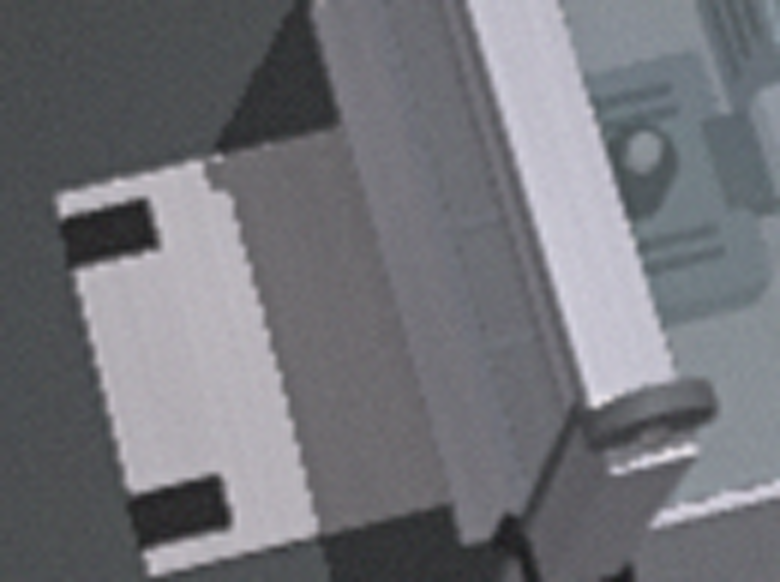

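View pics/b.png

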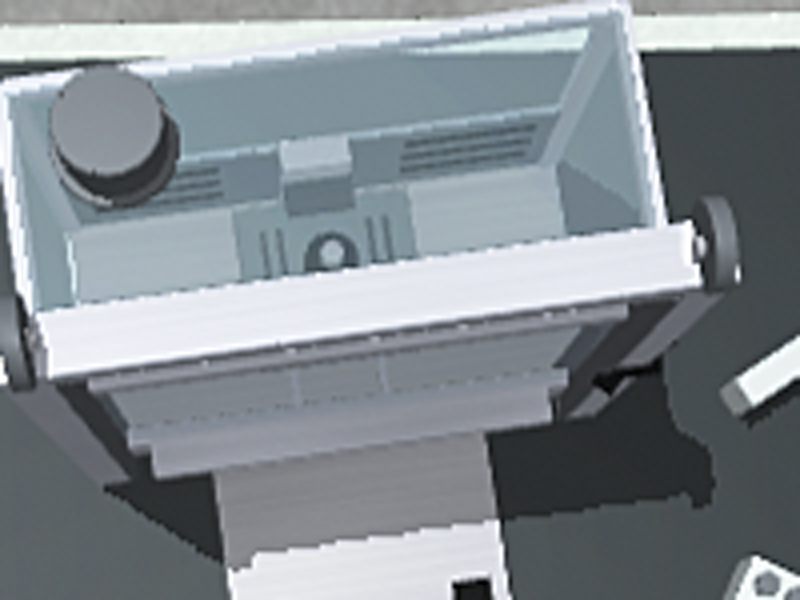

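The crops show shelf front corners at scene pixels (294.7,187.5) and (309.7,251.2). The ledge front corners are at top pixels (278.8,184.5) and (377.5,169.5), and the mark nose is near scene (370,242), top (390,160). I'll compute the poses now.

```bash
python3 - <<'E'
from h import *
s=cam('scene');t=cam('top')
S=[onz(s,294.7,187.5,.008),onz(s,309.7,251.2,.008)];T=[onz(t,300.8,234.4,.008),onz(t,368.8,224,.008)]
print(np.round([S,T],4),[np.linalg.norm(a[0]-a[1]) for a in (S,T)])
for a in(S,T): 
    e=a[0]-a[1]; print('yaw',np.arctan2(-e[0],e[1]))
# refine with masks: shelf bright
def hsv(d): return cv2.cvtColor(d['pixels'],cv2.COLOR_RGB2HSV)
for d,n,(x,y,w,h) in((s,'s',(270,280,80,60)),(t,'t',(400,195,60,80))):
    g=d['pixels'][y:y+h,x:x+w].astype(int); H=hsv(d)[y:y+h,x:x+w]
    m=((g.min(2)>95)).astype(np.uint8)
    k,l,st,ce=cv2.connectedComponentsWithStats(m,connectivity=4)
    for i in range(1,k):
        if st[i,4]>60:
            ys,xs=np.where(l==i); r=cv2.minAreaRect(np.c_[xs,ys].astype(np.float32)); print(n,st[i],ce[i]+[x,y],cv2.boxPoints(r)+[x,y])
def crop(d,x,y,w,h,f): return cv2.resize(d['pixels'][y:y+h,x:x+w,::-1],None,fx=f,fy=f,interpolation=cv2.INTER_CUBIC)
A=crop(s,350,225,40,40,10);B=crop(t,375,145,40,40,10)
C=crop(s,265,285,80,40,5);D=crop(t,400,200,50,70,4)
im=np.zeros((600,800,3),np.uint8); im[:400,:400]=A;im[:400,400:]=B;im[400:600,:400]=C;im[400:,400:600]=D[:200]; im[400:480,600:]=D[200:280];cv2.imwrite('pics/c.png',im)
E
```

```text
[[[ 0.449   0.0582  0.008 ]
  [ 0.4718 -0.1586  0.008 ]]

 [[ 0.4408  0.0594  0.008 ]
  [ 0.4676 -0.1556  0.008 ]]] [np.float64(0.21801355617865617), np.float64(0.2166772976445201)]
yaw 0.10497750012357897
yaw 0.1242007203255307
s [   0   10   66   35 1062] [307.4039548  305.99152542] [[266.06562042 302.08780289]
 [272.83641624 283.00647163]
 [336.21164703 305.49445724]
 [329.4408493  324.57579041]]
t [   7    9   38   63 1072] [424.19216418 231.01958955] [[399.07778549 260.9706192 ]
 [425.64995575 202.13224077]
 [444.88764191 210.82022858]
 [418.31547165 269.65860748]]
```

View pics/c.png

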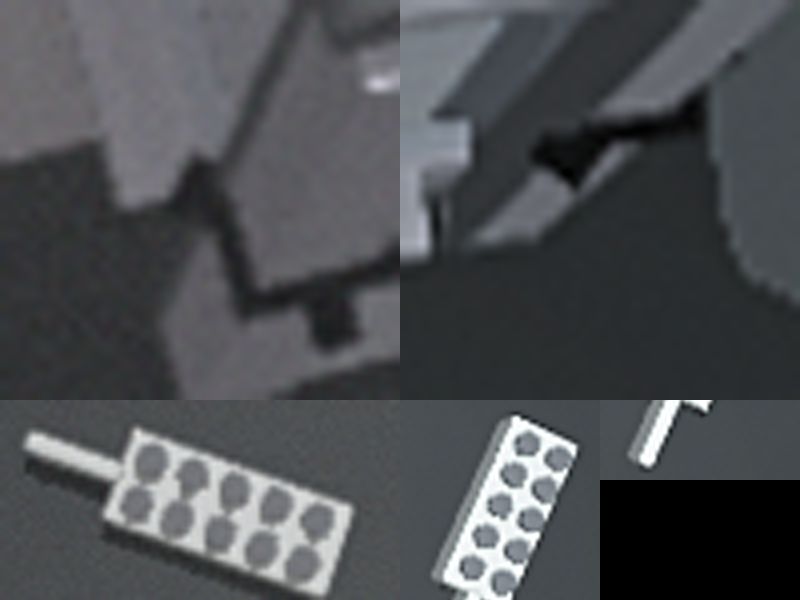

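```bash
python3 - <<'E'
from h import *
s=cam('scene');t=cam('top')
def tri(a,b):
    c1,r1=ray(s,*a);c2,r2=ray(t,*b)
    k=np.linalg.lstsq(np.c_[r1,-r2],c2-c1,rcond=None)[0]; p,q=c1+k[0]*r1,c2+k[1]*r2
    return np.round((p+q)/2,4),round(np.linalg.norm(p-q),4)
off=np.array
C=off([(150,463),(193,478),(235,490),(276,505),(318,522),(137,502),(176,518),(219,533),(262,549),(303,563)],float)
C=(C-[0,400])/5+[265,285]-.4
D=off([(526,442),(513,475),(499,504),(485,536),(471,567),(558,457),(545,489),(530,520),(517,550),(503,581)],float)
D=(D-[400,400])/4+[400,200]-.4
for d,P in((s,C),(t,D)):
    W=np.array([onz(d,*p,.062) for p in P]); c=W.mean(0); 
    u,S,v=np.linalg.svd((W-c)[:,:2]); print('rack',c,np.degrees(np.arctan2(v[0][1],v[0][0])),'pitch', np.linalg.norm(W[4]-W[0])/4,np.linalg.norm(W[5]-W[0]))
W=[onz(s,*p,.044) for p in((292.2,290.6),(335,306.2),(329.6,324),(285.6,307.6))]
print('top face',np.mean(W,0),[np.linalg.norm(W[i]-W[i-1]) for i in range(4)])
print('tab end',onz(s,270,293,.05))
print('nose',tri((367.5,245.5),(392.5,164)),'mark corner',tri((374.5,256.8),(405.6,157)),'ledge R',tri((362,246),(377.8,169.7)))
# corner using plates: ledge both corners in top view at heights
for z in(.08,.1,.12,.14):
    a,b=onz(t,278.8,184.5,z),onz(t,377.6,169.6,z); print(z,np.linalg.norm(a-b),a,b)
E
```

```text
rack [ 0.45222144 -0.33363113  0.062     ] -26.546686294283994 pitch 0.02612379357246085 0.023580805193305177
rack [ 0.45052148 -0.32902078  0.062     ] 153.13370243791107 pitch 0.026101722219911496 0.02681262393429494
top face [ 0.45362785 -0.33227309  0.044     ] [np.float64(0.05303506856006535), np.float64(0.13574451009517247), np.float64(0.053511111857393705), np.float64(0.13836348807029258)]
tab end [ 0.33915743 -0.27650985  0.05      ]
nose (array([ 0.6285, -0.2016,  0.1958]), np.float64(0.0068)) mark corner (array([ 0.6432, -0.2365,  0.2054]), np.float64(0.0027)) ledge R (array([ 0.6286, -0.1787,  0.0837]), np.float64(0.0013))
0.08 0.30048428810546585 [0.59083389 0.11933961 0.08      ] [ 0.62890851 -0.17872268  0.08      ]
0.1 0.29557880082747695 [0.588288   0.11764813 0.1       ] [ 0.62574104 -0.17554822  0.1       ]
0.12 0.2906733135494881 [0.58574212 0.11595664 0.12      ] [ 0.62257358 -0.17237376  0.12      ]
0.14 0.2857678262714993 [0.58319623 0.11426515 0.14      ] [ 0.61940611 -0.1691993   0.14      ]
```

```bash
cat >> h.py <<'E'
from scipy.spatial.transform import Rotation as Ro
YAW=.127; XH=np.array([np.cos(YAW),np.sin(YAW),0]); YH=np.array([-XH[1],XH[0],0]); O=np.array([.6416,-.0256,0])
def hw(x,y,z): return O+x*XH+y*YH+[0,0,z]
def wh(p): p=np.asarray(p)-O; return np.array([p@XH,p@YH,p[2]])
def tool(th,yaw=YAW):  # th below horizontal (deg), heading yaw
    a=np.radians(th); x=np.array([np.cos(yaw),np.sin(yaw),0]); z=np.cos(a)*x-[0,0,np.sin(a)]
    y=np.array([-x[1],x[0],0]); return np.c_[np.cross(y,z),y,z]
def go(*poses):
    o=arm.observe(); R0=Ro.from_rotvec(o['ee_rot'])
    print('t',round(o['clock'],2),'hood',wh(o['position']).round(4),'F',o['force'].round(1),'w',round(o['width'],3))
    for p,R in poses:
        print(((Ro.from_matrix(R)*R0.inv()).as_rotvec()/np.radians(5)).round(2),((p-o['position'])/.04).round(2))
E
python3 -c "
from h import *
go((hw(-.17,0,.22),tool(35)),(hw(-.17,0,.22),tool(90)))"
```

```text
t 0.4 hood [-0.3963  0.685   0.2266] F [-0.2  0.8  0.2] w 0.999
[ -0.74 -11.04   4.11] [  7.78 -16.27  -0.17]
[0.   0.   4.46] [  7.78 -16.27  -0.17]
```

Request:
drive_tool --pt "0 0 4.46 7.8 -16.25 0 0" --pt "0 0 4.46 7.8 -16.25 0 0" --pt "0 0 4.46 7.8 -16.25 0 0" --pt "0 0 4.46 7.8 -16.25 0 0" --pt "0 0 4.46 7.8 -16.25 0 0"

```text
clock: 0.9
position: [0.2707, 0.3765, 0.2269]
ee_rot: [-0.2, 3.135, 0.001]
force: [1.8, 0.6, 0.2]
width: 0.615
gripper_force: 0.0
```

```bash
python3 -c "
from h import *
go((hw(-.17,0,.22),tool(35)),(hw(-.17,0,.22),tool(90)))"
```

```text
t 0.9 hood [-0.317   0.4458  0.2269] F [1.8 0.6 0.2] w 0.615
[ 1.390e+00 -1.091e+01 -1.000e-02] [  5.06 -10.59  -0.17]
[-0.01  0.   -0.  ] [  5.06 -10.59  -0.17]
```

Request:
drive_tool --pt "1.4 -10.9 0 5.05 -10.6 0 0" --pt "1.4 -10.9 0 5.05 -10.6 0 0" --pt "1.4 -10.9 0 5.05 -10.6 0 0" --pt "1.4 -10.9 0 5.05 -10.6 0 0" --pt "1.4 -10.9 0 5.05 -10.6 0 0"

```text
clock: 1.4
position: [0.3655, 0.1843, 0.2278]
ee_rot: [-0.15, 2.493, 0.048]
force: [0.6, 0.5, 0.1]
width: 0.175
gripper_force: 0.0
```

```bash
python3 -c "
from h import *
go((hw(-.17,0,.2),tool(35)),(hw(-.17,0,.22),tool(90)))"
```

```text
t 1.4 hood [-0.2473  0.2432  0.2278] F [0.6 0.5 0.1] w 0.175
[ 0.46 -3.58  0.08] [ 2.69 -5.79 -0.7 ]
[-0.9   7.33  0.07] [ 2.69 -5.79 -0.2 ]
```

Request:
drive_tool --pt "0.46 -3.58 0.08 2.7 -5.8 -0.7 0" --pt "0.46 -3.58 0.08 2.7 -5.8 -0.7 0" --pt "0.46 -3.58 0.08 2.7 -5.8 -0.7 0" --pt "0.46 -3.58 0.08 2.7 -5.8 -0.7 0" --pt "0.46 -3.58 0.08 2.7 -5.8 -0.7 0"

```text
clock: 1.9
position: [0.4389, 0.1662, 0.3074]
ee_rot: [-0.073, 2.181, 0.152]
force: [0.6, 0.4, 0.1]
width: 0.003
gripper_force: 0.0
```

```bash
python3 -c "
from h import *
go((hw(-.1,0,.1),tool(35)),(hw(-.07,0,.043),tool(35)),(hw(-.02,0,.043),tool(35)));print(arm.observe()['joints'])"
```

```text
t 1.9 hood [-0.1767  0.2159  0.3074] F [0.6 0.4 0.1] w 0.003
[-0.94 -0.1   0.19] [ 2.59 -5.11 -5.19]
[-0.94 -0.1   0.19] [ 3.33 -5.02 -6.61]
[-0.94 -0.1   0.19] [ 4.57 -4.86 -6.61]
[-0.11436551 -0.22848028 -0.65470986  2.53616954  1.66745235  0.3838834
 -0.68318739]
```

```bash
python3 -c "
from h import *
go((hw(-.1,0,.25),tool(50)),(hw(-.07,0,.25),tool(90)))"
```

```text
t 1.9 hood [-0.1767  0.2159  0.3074] F [0.6 0.4 0.1] w 0.003
[-1.29  2.87  0.32] [ 2.59 -5.11 -1.44]
[-2.17 10.82  0.63] [ 3.33 -5.02 -1.44]
```

Request:
drive_tool --pt "-1.3 2.9 0.3 2.6 -5.1 -1.4 0" --pt "-1.3 2.9 0.3 2.6 -5.1 -1.4 0" --pt "-1.3 2.9 0.3 2.6 -5.1 -1.4 0" --pt "-1.3 2.9 0.3 2.6 -5.1 -1.4 0" --pt "-1.3 2.9 0.3 2.6 -5.1 -1.4 0"

```text
clock: 2.4
position: [0.4672, 0.0871, 0.2793]
ee_rot: [-0.117, 2.4, 0.04]
force: [-0.7, 0.3, -0.5]
width: 0.006
gripper_force: 0.0
```

```bash
python3 -c "
from h import *
go((hw(-.1,0,.25),tool(50)),(hw(-.07,0,.25),tool(90)));print(arm.observe()['joints'])"
```

```text
t 2.4 hood [-0.1587  0.1339  0.2793] F [-0.7  0.3 -0.5] w 0.006
[-0.    0.47  0.35] [ 1.88 -3.13 -0.73]
[-0.9   8.42  0.32] [ 2.62 -3.04 -0.73]
[-0.26432722 -0.18788457 -0.20890457  2.43154299  0.85613053  0.29569646
  0.43162619]
```

Recovering well; continue.

Request:
drive_tool --pt "0 0.5 0.35 1.9 -3.1 -0.7 0" --pt "0 0.5 0.35 1.9 -3.1 -0.7 0" --pt "0 0.5 0.35 1.9 -3.1 -0.7 0" --pt "0 0.5 0.35 1.9 -3.1 -0.7 0" --pt "0 0.5 0.35 1.9 -3.1 -0.7 0"

```text
clock: 2.9
position: [0.5291, -0.0121, 0.2568]
ee_rot: [-0.152, 2.443, 0.066]
force: [0.8, 0.4, 0.3]
width: 0.0
gripper_force: 0.0
```

```bash
python3 -c "
from h import *
go((hw(-.085,0,.15),tool(45)),(hw(-.07,0,.04),tool(42)));print(arm.observe()['joints'])"
```

```text
t 2.9 hood [-0.1099  0.0276  0.2568] F [0.8 0.4 0.3] w 0.0
[ 0.04 -1.03 -0.01] [ 0.71 -0.61 -2.67]
[ 0.11 -1.63 -0.01] [ 1.08 -0.56 -5.42]
[-0.82097321 -0.13587761  0.74275619  2.39445149  0.23092598  0.15685452
  1.43021357]
```

Request:
drive_tool --pt "0 0 0 0.85 -0.6 -2.6 0" --pt "0 0 0 0.85 -0.6 -2.6 0" --pt "0 0 0 0.85 -0.6 -2.6 0" --pt "0 0 0 0.85 -0.6 -2.6 0"

```text
clock: 3.3
position: [0.5302, -0.0286, 0.2268]
ee_rot: [-0.144, 2.439, 0.049]
force: [-0.3, -0.0, -0.2]
width: 0.003
gripper_force: 0.0
```

```bash
python3 -c "
from h import *
go((hw(-.07,0,.03),tool(50)),(hw(-.02,0,.03),tool(50)));print(arm.observe()['joints'])"
```

```text
t 3.3 hood [-0.1109  0.0111  0.2268] F [-0.3 -0.  -0.2] w 0.003
[0.03 0.01 0.11] [ 1.05 -0.15 -4.92]
[0.03 0.01 0.11] [ 2.29  0.01 -4.92]
[-1.27666364 -0.19971135  1.21699362  2.45424093  1.12469137  0.12477893
  0.61055293]
```

```bash
python3 -c "
from h import *
go((hw(-.07,0,.2),tool(65)),(hw(-.07,0,.1),tool(65)))"
```

```text
t 3.3 hood [-0.1109  0.0111  0.2268] F [-0.3 -0.  -0.2] w 0.003
[-0.34  2.99  0.11] [ 1.05 -0.15 -0.67]
[-0.34  2.99  0.11] [ 1.05 -0.15 -3.17]
```

Request:
drive_tool --pt "-0.3 3 0.1 1.05 -0.15 -0.7 0" --pt "-0.3 3 0.1 1.05 -0.15 -0.7 0" --pt "-0.3 3 0.1 1.05 -0.15 -3.15 0" --pt "-0.3 3 0.1 1.05 -0.15 -3.15 0" --pt "-0.3 3 0.1 1.05 -0.15 -3.15 0"

```text
clock: 3.8
position: [0.496, -0.0244, 0.1957]
ee_rot: [-0.168, 2.687, 0.032]
force: [0.4, -0.2, -0.0]
width: 0.005
gripper_force: 0.0
```

```bash
python3 -c "
from h import *
go((hw(-.07,0,.03),tool(58)),(hw(-.02,0,.03),tool(55)));print(arm.observe()['joints'])"
```

```text
t 3.8 hood [-0.1443  0.0196  0.1957] F [ 0.4 -0.2 -0. ] w 0.005
[ 0.2  -1.23  0.04] [ 1.9  -0.25 -4.14]
[ 0.28 -1.82  0.04] [ 3.14 -0.09 -4.14]
[-1.60572838 -0.43836947  1.3175046   2.35405164  0.90234331  0.60780191
  0.79503404]
```

```bash
cat > fit.py <<'E'
import numpy as np, itertools
from scipy.optimize import least_squares
from scipy.spatial.transform import Rotation as Ro
J=np.array([[-1.41158761,.43513114,.02496121,1.57399541,-.01160075,1.13400504,-.07509503],
[-0.11436551,-0.22848028,-0.65470986,2.53616954,1.66745235,0.3838834,-0.68318739],
[-0.26432722,-0.18788457,-0.20890457,2.43154299,0.85613053,0.29569646,0.43162619],
[-0.82097321,-0.13587761,0.74275619,2.39445149,0.23092598,0.15685452,1.43021357],
[-1.27666364,-0.19971135,1.21699362,2.45424093,1.12469137,0.12477893,0.61055293],
[-1.60572838,-0.43836947,1.3175046,2.35405164,0.90234331,0.60780191,0.79503404]])
P=np.array([[.16169331,.60325018,.22604122],[.4389,.1662,.3074],[.4672,.0871,.2793],[.5291,-.0121,.2568],[.5302,-.0286,.2268],[.496,-.0244,.1957]])
V=np.array([[-.41014971,-3.11464126,.00218753],[-.073,2.181,.152],[-.117,2.4,.04],[-.152,2.443,.066],[-.144,2.439,.049],[-.168,2.687,.032]])
RM=Ro.from_rotvec(V).as_matrix()
Z=lambda a:Ro.from_euler('z',a).as_matrix(); Y=lambda a:Ro.from_euler('y',a).as_matrix()
def fk(q,p,s):
    A=[Z(p[0]+s[0]*q[0]),Y(q[1]),Z(s[1]*q[2]),Y(q[3]),Z(s[2]*q[4]),Y(q[5]),Z(p[1]+s[3]*q[6])]
    R=np.eye(3); x=np.array([0,0,p[2]])
    offs={0:p[3:6],2:p[6:9],4:p[9:12],6:np.array([p[12],0,p[13]])} 
    off={0:[p[3],p[4],0],2:[p[5],p[6],p[7]],4:[p[8],p[9],p[10]],5:[p[11],0,0],6:[0,0,p[12]]}
    for i in range(7):
        R=R@A[i]
        if i in off: x=x+R@np.array(off[i])
    return x,R
if __name__=='__main__':
  best=None
  for s in itertools.product((1,-1),repeat=4):
   for y0 in(0,np.pi,1.57,-1.57):
    def f(p):
        r=[]
        for q,x,R in zip(J,P,RM):
            a,b=fk(q,p,s); r+=list(a-x)+list((b-R).ravel()*.3)
        return np.r_[r,1e-3*np.array(p[3:7]),1e-3*np.array(p[8:10])]
    o=least_squares(f,[y0,y0,.3,0,0,0,0,.4,0,0,.4,0,.2])
    if best is None or o.cost<best[0]: best=(o.cost,s,o.x)
  print(best[0],best[1],best[2].round(3)); np.savez('kin.npz',p=best[2],s=best[1])
  for q,x,R in zip(J,P,RM): a,b=fk(q,best[2],best[1]); print((a-x).round(4),abs(b-R).max().round(3))
E
python3 fit.py
```

```text
Traceback (most recent call last):
  File "fit.py", line 32, in <module>
    o=least_squares(f,[y0,y0,.3,0,0,0,0,.4,0,0,.4,0,.2])
  File "fit.py", line 30, in f
    a,b=fk(q,p,s); r+=list(a-x)+list((b-R).ravel()*.3)
        ~~^^^^^^^
  File "fit.py", line 17, in fk
    offs={0:p[3:6],2:p[6:9],4:p[9:12],6:np.array([p[12],0,p[13]])}
                                                          ~^^^^
IndexError: index 13 is out of bounds for axis 0 with size 13
```

```bash
sed -i '/offs={/d' fit.py; timeout 400 python3 fit.py
```

```text
8.652203096562788e-08 (-1, -1, -1, -1) [-0.     1.571  0.272 -0.    -0.036 -0.    -0.016  0.558  0.    -0.
  0.428 -0.     0.371]
[-0.  0. -0.] 0.0
[ 0. -0. -0.] 0.0
[0. 0. 0.] 0.0
[-0. -0. -0.] 0.0
[0. 0. 0.] 0.0
[ 0. -0.  0.] 0.0
```

```bash
cat > ik.py <<'E'
from fit import *
k=np.load('kin.npz'); KP,KS=k['p'],k['s']
lo=np.array([-2.62,-.44,-1.27,.08,-1.32,.12,-2.74]);hi=np.array([2.62,2.09,1.32,2.57,4.46,2,2.74])
def ik(x,R,q0,w=.02,ref=None):
    ref=q0 if ref is None else ref
    def f(q):
        a,b=fk(q,KP,KS); return np.r_[(a-x)*10,(b-R).ravel()*3,w*(q-ref)]
    o=least_squares(f,np.clip(q0,lo+.03,hi-.03),bounds=(lo+.02,hi-.02)); a,b=fk(o.x,KP,KS)
    return o.x,np.linalg.norm(a-x),abs(b-R).max()
E
python3 - <<'E'
from h import *; from ik import *
rng=np.random.default_rng(0)
nat=np.array([0,.4,0,1.6,0,1.1,0])
for th in(25,35,45,55,65):
  for x,z in((-.07,.03),(-.02,.04),(-.02,.18),(-.12,.15)):
    best=None
    for i in range(12):
        q0=nat+rng.normal(0,.7,7)*(i>0)
        q,e,r=ik(hw(x,0,z),tool(th),q0,.003,nat)
        c=e*100+r*10+abs(q-nat).sum()*.001
        if best is None or c<best[0]: best=(c,q,e,r)
    print(th,x,z,best[1].round(2),round(best[2],4),round(best[3],3))
E
```

```text
25 -0.07 0.03 [ 1.08  1.57 -1.25  2.55  3.    1.3  -0.08] 0.0204 0.018
25 -0.02 0.04 [ 0.78  1.2  -0.92  2.52  3.1   1.32 -0.64] 0.0 0.0
25 -0.02 0.18 [ 0.96  0.87 -1.25  2.51  2.77  1.02 -0.61] 0.0 0.0
25 -0.12 0.15 [ 1.2   0.84 -1.25  2.55  2.91  0.78 -0.62] 0.0527 0.06
35 -0.07 0.03 [ 0.97  1.28 -1.25  2.55  2.71  1.22 -0.28] 0.0052 0.004
35 -0.02 0.04 [ 0.87  1.14 -1.15  2.46  2.73  1.1  -0.43] 0.0 0.0
35 -0.02 0.18 [ 0.98  0.68 -1.25  2.41  2.51  0.7  -0.54] 0.0 0.0
35 -0.12 0.15 [ 1.12  0.63 -1.25  2.55  2.67  0.66 -0.67] 0.0227 0.03
45 -0.07 0.03 [ 0.91  1.04 -1.22  2.48  2.45  0.98 -0.32] 0.0 0.0
45 -0.02 0.04 [ 0.86  1.   -1.19  2.36  2.4   0.88 -0.29] 0.0 0.0
45 -0.02 0.18 [ 0.98  0.58 -1.25  2.28  2.03  0.48 -0.15] 0.0 0.0
45 -0.12 0.15 [ 1.09  0.51 -1.25  2.51  2.41  0.5  -0.54] 0.0 0.0
55 -0.07 0.03 [ 0.84  0.84 -1.13  2.36  2.13  0.7  -0.19] 0.0 0.0
55 -0.02 0.04 [ 0.75  0.79 -1.03  2.25  2.06  0.59 -0.14] 0.0 0.0
55 -0.02 0.18 [ 0.46  0.3  -0.55  2.16  0.73  0.14  0.99] 0.0 0.0
55 -0.12 0.15 [ 0.9   0.32 -0.99  2.37  1.76  0.19  0.02] 0.0 0.0
65 -0.07 0.03 [ 0.5   0.58 -0.64  2.24  1.69  0.28  0.08] 0.0 0.0
65 -0.02 0.04 [ 0.26  0.54 -0.36  2.14  1.21  0.14  0.51] 0.0 0.0
65 -0.02 0.18 [ 0.45  0.34 -0.57  2.01  0.37  0.43  1.34] 0.0 0.0
65 -0.12 0.15 [ 0.58  0.25 -0.65  2.24  0.38  0.28  1.34] 0.0 0.0
```

```bash
cat > sim.py <<'E'
from h import *; from ik import *
def step(x,R,xt,Rt,ml=.05,ma=np.radians(8.59)):
    d=xt-x; rv=(Ro.from_matrix(Rt)*Ro.from_matrix(R).inv()).as_rotvec()
    fl=min(1,ml/max(np.linalg.norm(d),1e-9)); fa=min(1,ma/max(np.linalg.norm(rv),1e-9))
    return x+d*fl,(Ro.from_rotvec(rv*fa)*Ro.from_matrix(R)).as_matrix()
vl=.7*np.array([2.22,2.22,3.01,3.01,3.14,3.14,3.14])*.1
def sim(q,goals,w=.02,n=5,log=False):
    x,R=fk(q,KP,KS); out=[]
    for xt,Rt in goals:
        for i in range(n):
            xs,Rs=step(x,R,xt,Rt); qn,e,r=ik(xs,Rs,q,w)
            d=qn-q; d=d*min(1,1/np.max(abs(d)/vl)); q=q+d; x,R=fk(q,KP,KS)
        out.append((q.copy(),np.linalg.norm(x-xt)))
    return out
E
python3 - <<'E'
from sim import *
def rel(q,turn,sh):
    x,R=fk(q,KP,KS); return x+np.array(sh)*.04,(Ro.from_rotvec(np.array(turn)*np.radians(5))*Ro.from_matrix(R)).as_matrix()
q=J[0]
seq=[((0,0,4.46),(7.8,-16.25,0)),((1.4,-10.9,0),(5.05,-10.6,0)),((.46,-3.58,.08),(2.7,-5.8,-.7)),((-1.3,2.9,.3),(2.6,-5.1,-1.4)),((0,.5,.35),(1.9,-3.1,-.7)),((0,0,0),(.85,-.6,-2.6)),((-.3,3,.1),(1.05,-.15,-3.15))]
for a,b in seq:
    q=sim(q,[rel(q,a,b)])[0][0]; print(fk(q,KP,KS)[0].round(3),q.round(2))
print(J.round(2))
E
```

```text
[0.27  0.378 0.226] [-1.08  0.18  0.02  1.95 -0.    1.02  0.64]
[0.362 0.197 0.229] [-0.86 -0.15 -0.18  2.47  0.85  0.61 -0.03]
[0.424 0.169 0.286] [-0.09 -0.22 -0.69  2.51  1.39  0.36 -0.42]
[0.465 0.082 0.264] [-0.36 -0.16 -0.1   2.39  0.64  0.36  0.68]
[ 0.523 -0.012  0.238] [-0.5  -0.04  0.45  2.33 -0.12  0.26  1.78]
[ 0.56  -0.037  0.149] [-0.03  0.23  0.08  2.3  -1.01  0.14  2.72]
[ 0.602 -0.043  0.023] [-0.2   0.56  0.31  2.09 -0.8   0.32  2.49]
[[-1.41  0.44  0.02  1.57 -0.01  1.13 -0.08]
 [-0.11 -0.23 -0.65  2.54  1.67  0.38 -0.68]
 [-0.26 -0.19 -0.21  2.43  0.86  0.3   0.43]
 [-0.82 -0.14  0.74  2.39  0.23  0.16  1.43]
 [-1.28 -0.2   1.22  2.45  1.12  0.12  0.61]
 [-1.61 -0.44  1.32  2.35  0.9   0.61  0.8 ]]
```

```bash
cat > srch.py <<'E'
from sim import *
import sys
from multiprocessing import Pool
q0=arm.observe()['joints'] if False else J[-1]
def trial(seed):
    r=np.random.default_rng(seed)
    th=r.choice([42,48,55]); ph=r.uniform(-.6,.6); 
    az=r.uniform(-.8,.5); rr=r.uniform(.45,.62); A=np.array([rr*np.cos(az),rr*np.sin(az),r.uniform(.25,.4)])
    ha=r.uniform(-1.2,1.2); thA=r.uniform(60,100)
    if wh(A)[0]>-.12: return (9,)
    zB=r.uniform(.12,.25); xB=r.uniform(-.13,-.08)
    g=[(A,tool(thA,ha)),(hw(xB,0,zB),tool(th,YAW+ph)),(hw(-.075,0,.03),tool(th,YAW+ph)),(hw(-.02,0,.03),tool(th,YAW+ph)),(hw(-.02,0,.18),tool(th,YAW+ph))]
    o=sim(q0,g,n=7 if False else 8)
    return (sum(e for _,e in o[1:])+.002*abs(ph),seed,th,round(ph,2),A.round(2).tolist(),round(ha,2),round(thA),round(xB,3),round(zB,3),[round(e,3) for _,e in o],o[-1][0].round(2).tolist(),o[0][0].round(2).tolist(),o[3][0].round(2).tolist())
if __name__=='__main__':
    import time; t=time.time()
    with Pool() as p: res=p.map(trial,range(240))
    res=sorted(res,key=lambda a:a[0]); print(time.time()-t)
    for r in res[:6]: print(*r)
E
OMP_NUM_THREADS=1 timeout 300 python3 srch.py
```

```text
25.105618476867676
0.0005752251535456942 145 48 -0.28 [0.46, 0.16, 0.38] 0.44 71 -0.117 0.22 [np.float64(0.0), np.float64(0.0), np.float64(0.0), np.float64(0.0), np.float64(0.0)] [-0.54, 0.26, 0.45, 2.34, 2.61, 0.16, -1.3] [-1.61, -0.34, 0.88, 1.94, 0.4, 1.12, 1.16] [-0.21, 0.61, 0.06, 2.41, 2.82, 0.61, -1.57]
0.0008953622685512124 67 55 -0.45 [0.5, -0.07, 0.34] -0.16 72 -0.126 0.166 [np.float64(0.0), np.float64(0.0), np.float64(0.0), np.float64(0.0), np.float64(0.0)] [-0.24, 0.26, 0.02, 2.18, 1.09, 0.33, 0.04] [-1.45, -0.42, 1.07, 1.99, 0.58, 1.14, 0.85] [-0.26, 0.56, 0.06, 2.3, 2.31, 0.37, -1.24]
0.0010025359624564274 195 42 -0.5 [0.49, 0.11, 0.34] -0.79 67 -0.101 0.204 [np.float64(0.0), np.float64(0.0), np.float64(0.0), np.float64(0.0), np.float64(0.0)] [-0.46, 0.3, 0.15, 2.36, 1.96, 0.5, -0.98] [-1.54, 0.03, 0.97, 1.91, 0.41, 1.16, 0.06] [-0.31, 0.68, -0.04, 2.42, 2.39, 0.82, -1.51]
0.0010127257024065712 130 55 -0.51 [0.48, -0.2, 0.36] -0.1 60 -0.094 0.186 [np.float64(0.0), np.float64(0.0), np.float64(0.0), np.float64(0.0), np.float64(0.0)] [-0.22, 0.27, -0.03, 2.17, 1.1, 0.39, -
[... 530 characters left out ...]
(0.0), np.float64(0.0)] [-0.31, 0.28, 0.05, 2.16, 1.06, 0.43, -0.07] [-1.05, -0.42, 1.3, 1.84, 0.48, 1.31, 1.06] [-0.36, 0.58, 0.12, 2.27, 2.05, 0.37, -1.15]sim.py:12: RuntimeWarning: divide by zero encountered in scalar divide
  d=qn-q; d=d*min(1,1/np.max(abs(d)/vl)); q=q+d; x,R=fk(q,KP,KS)
sim.py:12: RuntimeWarning: divide by zero encountered in scalar divide
  d=qn-q; d=d*min(1,1/np.max(abs(d)/vl)); q=q+d; x,R=fk(q,KP,KS)
sim.py:12: RuntimeWarning: divide by zero encountered in scalar divide
  d=qn-q; d=d*min(1,1/np.max(abs(d)/vl)); q=q+d; x,R=fk(q,KP,KS)
sim.py:12: RuntimeWarning: divide by zero encountered in scalar divide
  d=qn-q; d=d*min(1,1/np.max(abs(d)/vl)); q=q+d; x,R=fk(q,KP,KS)
```

```bash
sed -i "s/ph=r.uniform(-.6,.6)/ph=r.uniform(-.2,.12)/; s/\[42,48,55\]/[42,47,52,57]/; s/range(240)/range(1000,2000)/; s/res\[:6\]/res[:8]/" srch.py; OMP_NUM_THREADS=1 timeout 500 python3 -W ignore srch.py
```

```text
117.54070615768433
0.004594610561287731 1475 52 -0.09 [0.48, 0.16, 0.25] -0.99 66 -0.12 0.173 [np.float64(0.0), np.float64(0.004), np.float64(0.0), np.float64(0.0), np.float64(0.0)] [0.35, 0.28, -0.47, 2.22, 1.6, 0.14, -0.0] [-1.59, 0.34, 1.12, 1.96, 0.13, 0.99, 0.02] [0.31, 0.62, -0.46, 2.33, 2.64, 0.49, -0.99]
0.011626959175648046 1723 57 -0.1 [0.48, -0.13, 0.28] -0.79 67 -0.126 0.147 [np.float64(0.0), np.float64(0.011), np.float64(0.0), np.float64(0.0), np.float64(0.0)] [0.7, 0.39, -0.92, 2.12, 1.14, 0.38, 0.5] [-1.21, -0.14, 1.09, 2.14, 0.57, 0.89, 0.34] [0.47, 0.65, -0.67, 2.25, 2.17, 0.44, -0.49]
0.011946747804468527 1219 57 -0.06 [0.5, -0.06, 0.3] -1.13 78 -0.117 0.135 [np.float64(0.0), np.float64(0.012), np.float64(0.0), np.float64(0.0), np.float64(0.0)] [0.78, 0.43, -1.01, 2.12, 1.16, 0.4, 0.55] [-1.24, 0.14, 1.28, 1.92, 0.07, 1.05, 0.51] [0.53, 0.67, -0.74, 2.24, 2.15, 0.44, -0.39]
0.017154163975456195 1616 47 -0.07 [0.52, -0.06, 0.27] -1.2 74 -0.106 0.142 [np.float64(0.0), np.float64(0.014), np.float64(0.003), np.float64(0.0), np.float64(0.0)] [0.26, 0.27, -0.33, 2.3, 2.78
[... 583 characters left out ...]
, 1.2, 0.43, 0.34] [-1.36, 0.14, 1.25, 2.0, -0.02, 1.0, 0.7] [0.47, 0.67, -0.73, 2.25, 2.07, 0.53, -0.48]
0.025129189591960695 1701 57 -0.1 [0.48, 0.04, 0.37] -0.97 75 -0.082 0.128 [np.float64(0.0), np.float64(0.025), np.float64(0.0), np.float64(0.0), np.float64(0.0)] [0.68, 0.38, -0.89, 2.12, 1.13, 0.37, 0.51] [-1.37, -0.04, 0.98, 1.83, 0.3, 1.29, 0.12] [0.43, 0.63, -0.62, 2.25, 2.21, 0.41, -0.54]
0.025471551842176515 1612 42 0.08 [0.47, -0.02, 0.34] -1.19 85 -0.106 0.166 [np.float64(0.0), np.float64(0.015), np.float64(0.01), np.float64(0.0), np.float64(0.0)] [0.83, 0.44, -0.91, 2.31, 2.79, 0.3, -0.86] [-1.33, -0.02, 1.19, 1.86, 0.14, 1.22, 0.35] [0.69, 0.83, -0.79, 2.39, 2.89, 0.73, -0.78]
```

```bash
python3 -c "
from h import *
go((np.array([.48,-.13,.28]),tool(67,-.79)))"
```

```text
t 3.8 hood [-0.1443  0.0196  0.1957] F [ 0.4 -0.2 -0. ] w 0.005
[  0.24   0.53 -10.47] [-0.4  -2.64  2.11]
```

Request:
drive_tool --pt "0.2 0.5 -10.5 -0.4 -2.65 2.1 0" --pt "0.2 0.5 -10.5 -0.4 -2.65 2.1 0" --pt "0.2 0.5 -10.5 -0.4 -2.65 2.1 0" --pt "0.2 0.5 -10.5 -0.4 -2.65 2.1 0" --pt "0.2 0.5 -10.5 -0.4 -2.65 2.1 0"

```text
clock: 4.3
position: [0.4806, -0.1323, 0.2809]
ee_rot: [0.85, 2.607, -0.174]
force: [0.3, 1.0, 0.8]
width: 0.003
gripper_force: 0.0
```

```bash
cat > st.py <<'E'
from sim import *
def plan(*goals,n=8):
    q=arm.observe()['joints']; print('q',q.round(2))
    go(*goals)
    for (qq,e) in sim(q,goals,n=n): print('sim',qq.round(2),round(e,4))
E
python3 -W ignore -c "
from st import *
H=YAW-.1
plan((np.array([.48,-.13,.28]),tool(67,-.79)),(hw(-.12,0,.15),tool(57,H)),(hw(-.075,0,.03),tool(52,H)),(hw(-.02,0,.03),tool(50,H)),(hw(-.02,0,.18),tool(50,H)))"
```

```text
q [-1.2  -0.23  1.04  2.16  0.64  0.88  0.44]
t 4.3 hood [-0.1732 -0.0854  0.2809] F [0.3 1.  0.8] w 0.003
[ 0.07  0.13 -1.84] [-0.01  0.06 -0.02]
[-0.6 -1.8  7.5] [ 1.05  2.29 -3.27]
[-0.9  -2.77  7.48] [ 2.17  2.43 -6.27]
[-1.02 -3.16  7.47] [ 3.53  2.6  -6.27]
[-1.02 -3.16  7.47] [ 3.53  2.6  -2.52]
sim [-1.2  -0.14  1.07  2.13  0.57  0.9   0.34] 0.0
sim [-0.2   0.17  0.09  2.38  1.05  0.16  0.29] 0.0111
sim [ 0.59  0.69 -0.81  2.43  2.44  0.67 -0.72] 0.0
sim [ 0.55  0.73 -0.79  2.34  2.43  0.66 -0.69] 0.0
sim [ 0.39  0.29 -0.52  2.25  1.98  0.17 -0.38] 0.0
```

Simulation says go on with the next waypoint (8 rows).

Request:
drive_tool --pt "-0.6 -1.8 7.5 1.05 2.3 -3.25 0" --pt "-0.6 -1.8 7.5 1.05 2.3 -3.25 0" --pt "-0.6 -1.8 7.5 1.05 2.3 -3.25 0" --pt "-0.6 -1.8 7.5 1.05 2.3 -3.25 0" --pt "-0.6 -1.8 7.5 1.05 2.3 -3.25 0"

```text
clock: 4.8
position: [0.5073, -0.0327, 0.1781]
ee_rot: [0.281, 2.658, 0.009]
force: [-0.5, -0.2, 0.8]
width: 0.003
gripper_force: 0.0
```

```bash
python3 -W ignore -c "
from st import *
H=YAW-.1
plan((hw(-.12,0,.15),tool(57,H)),(hw(-.075,0,.03),tool(52,H)),(hw(-.02,0,.03),tool(50,H)),(hw(-.02,0,.18),tool(50,H)))"
```

```text
q [-0.96  0.09  0.95  2.37 -0.06  0.26  1.39]
t 4.8 hood [-0.1341  0.01    0.1781] F [-0.5 -0.2  0.8] w 0.003
[-0.73 -1.2   2.54] [ 0.38 -0.2  -0.7 ]
[-0.81 -2.2   2.51] [ 1.5  -0.06 -3.7 ]
[-0.84 -2.6   2.49] [ 2.86  0.11 -3.7 ]
[-0.84 -2.6   2.49] [2.86 0.11 0.05]
sim [-0.6   0.15  0.66  2.41 -1.13  0.14  2.72] 0.0096
sim [-0.28  0.36  0.32  2.25 -1.17  0.14  2.72] 0.0792
sim [-0.25  0.49  0.28  2.15 -1.21  0.14  2.72] 0.0406
sim [-0.5   0.23  0.54  2.24 -1.18  0.14  2.72] 0.016
```

```bash
cat > srch2.py <<'E'
from sim import *
from multiprocessing import Pool
import time
q0=np.load('q0.npy')
def trial(seed):
    r=np.random.default_rng(seed)
    th=r.choice([47,52,57]); ph=r.uniform(-.15,.15); wp=[]
    for k in range(2):
        az=r.uniform(-.3,.9); rr=r.uniform(.42,.6); A=np.array([rr*np.cos(az),rr*np.sin(az),r.uniform(.22,.38)])
        if wh(A)[0]>-.12: return (9,)
        wp.append((A.round(2),round(r.uniform(55,95)),round(r.uniform(-1.2,1.2),2)))
    zB=r.uniform(.12,.22); xB=r.uniform(-.12,-.08)
    g=[(a,tool(b,c)) for a,b,c in wp]+[(hw(xB,0,zB),tool(th,YAW+ph)),(hw(-.075,0,.03),tool(th,YAW+ph)),(hw(-.02,0,.03),tool(th,YAW+ph)),(hw(-.02,0,.18),tool(th,YAW+ph))]
    c=0
    for w in(.02,.004,.08):
        o=sim(q0,g,w=w,n=10); c=max(c,sum(e for _,e in o[2:]))
        if c>.05: break
    return (c,seed,th,round(ph,2),wp,round(xB,3),round(zB,3),[x[0].round(2).tolist() for x in o])
if __name__=='__main__':
    with Pool() as p:
        it=p.imap_unordered(trial,range(5000)); res=[]; t=time.time()
        for x in it:
            res.append(x)
            if time.time()-t>330: p.terminate(); break
    res=sorted(res,key=lambda a:a[0]); print(len(res))
    for r in res[:5]: print(*r)
E
python3 -W ignore -c "
from h import *; np.save('q0.npy',arm.observe()['joints'])"
OMP_NUM_THREADS=1 timeout 500 python3 -W ignore srch2.py
```

```text
2100
3.46509829277108e-05 1635 57 -0.09 [(array([ 0.49, -0.13,  0.23]), 67, 1.0), (array([0.3 , 0.35, 0.37]), 85, -0.74)] -0.098 0.168 [[0.02, 0.09, 0.35, 2.13, -0.48, 0.68, 2.68], [-0.31, -0.05, -0.27, 1.99, 0.1, 1.09, 0.48], [0.5, 0.21, -0.59, 2.31, 1.02, 0.14, 0.59], [0.73, 0.75, -1.01, 2.36, 2.09, 0.65, -0.33], [0.66, 0.76, -0.96, 2.23, 2.01, 0.61, -0.23], [0.85, 0.5, -1.16, 2.11, 1.28, 0.52, 0.42]]
0.000153674415355491 1732 57 -0.05 [(array([ 0.51, -0.14,  0.35]), 71, 0.25), (array([0.46, 0.1 , 0.23]), 60, 0.33)] -0.081 0.127 [[-0.93, -0.09, 1.18, 1.9, -0.09, 0.98, 2.12], [-0.77, -0.12, 0.41, 2.38, 0.17, 0.35, 1.41], [0.54, 0.34, -0.65, 2.31, 1.75, 0.18, -0.08], [0.66, 0.68, -0.88, 2.36, 2.19, 0.54, -0.42], [0.58, 0.7, -0.81, 2.24, 2.1, 0.48, -0.32], [0.8, 0.45, -1.05, 2.11, 1.18, 0.42, 0.54]]
0.00024601213991507176 783 57 0.02 [(array([ 0.5 , -0.07,  0.33]), 56, 0.56), (array([ 0.47, -0.08,  0.26]), 68, -0.93)] -0.084 0.166 [[-1.07, -0.42, 1.11, 2.12, 0.04, 0.72, 2.21], [-0.5, -0.02, 0.31, 2.16, 0.46, 0.82, 0.31], [0.67, 0.27, -0.74, 2.27, 0.82, 0.14, 0.93], [0.86, 0.83, -1.14,
[... 223 characters left out ...]
-1.17)] -0.086 0.202 [[-1.31, -0.05, 0.64, 1.99, 0.36, 1.08, 0.29], [-1.22, -0.03, 0.58, 1.9, 0.47, 1.4, -0.34], [-0.18, 0.11, 0.15, 2.29, -0.01, 0.17, 1.56], [0.69, 0.72, -0.97, 2.36, 2.11, 0.64, -0.39], [0.62, 0.74, -0.91, 2.24, 2.02, 0.59, -0.29], [0.81, 0.47, -1.11, 2.12, 1.26, 0.5, 0.4]]
0.0015648871392710964 1959 52 -0.07 [(array([0.46, 0.1 , 0.28]), 62, -0.01), (array([ 0.47, -0.11,  0.22]), 56, -0.91)] -0.114 0.139 [[-0.97, -0.17, 0.39, 2.26, 0.53, 0.69, 0.64], [-0.76, 0.05, 0.48, 2.31, 0.84, 0.74, -0.25], [0.23, 0.23, -0.3, 2.47, 2.78, 0.22, -1.21], [0.26, 0.57, -0.35, 2.46, 2.89, 0.54, -1.22], [0.21, 0.59, -0.31, 2.34, 2.85, 0.45, -1.19], [0.43, 0.3, -0.54, 2.22, 1.57, 0.14, 0.07]]
```

```bash
python3 -W ignore -c "
from st import *
plan((np.array([.49,-.13,.23]),tool(67,1.)),(np.array([.3,.35,.37]),tool(85,-.74)))"
```

```text
q [-0.96  0.09  0.95  2.37 -0.06  0.26  1.39]
t 4.8 hood [-0.1341  0.01    0.1781] F [-0.5 -0.2  0.8] w 0.003
[-0.91  0.47 13.74] [-0.43 -2.43  1.3 ]
[ 1.43  4.2  -6.02] [-5.18  9.57  4.8 ]
sim [-0.26  0.07  0.65  2.17 -0.51  0.66  2.64] 0.003
sim [-0.44 -0.09  0.08  2.1   0.09  0.93  0.89] 0.317
```

Request:
drive_tool --pt "-0.9 0.5 13.7 -0.4 -2.4 1.3 0" --pt "-0.9 0.5 13.7 -0.4 -2.4 1.3 0" --pt "-0.9 0.5 13.7 -0.4 -2.4 1.3 0" --pt "-0.9 0.5 13.7 -0.4 -2.4 1.3 0" --pt "-0.9 0.5 13.7 -0.4 -2.4 1.3 0"

```text
clock: 5.3
position: [0.4913, -0.1279, 0.2294]
ee_rot: [-0.256, 2.706, 0.087]
force: [-0.3, 0.4, -0.8]
width: 0.002
gripper_force: 0.0
```

```bash
python3 -W ignore -c "
from st import *
plan((np.array([.49,-.13,.23]),tool(67,1.)),(np.array([.3,.35,.37]),tool(85,-.74)),n=14)"
```

```text
q [-0.59  0.04  0.97  2.21 -0.49  0.61  2.49]
t 5.3 hood [-0.162  -0.0825  0.2294] F [-0.3  0.4 -0.8] w 0.002
[-0.38  0.09  9.25] [-0.03 -0.05  0.02]
[  0.83   3.95 -10.55] [-4.78 11.95  3.52]
sim [ 1.32  0.49 -1.19  1.88  0.1   0.92  2.72] 0.0
sim [ 0.79 -0.42 -1.25  1.8  -0.38  1.35  0.44] 0.0631
```

Request:
drive_tool --pt "-0.4 0.1 9.25 0 0 0 0" --pt "-0.4 0.1 9.25 0 0 0 0" --pt "-0.4 0.1 9.25 0 0 0 0" --pt "-0.4 0.1 9.25 0 0 0 0" --pt "-0.4 0.1 9.25 0 0 0 0"

```text
clock: 5.8
position: [0.4897, -0.1304, 0.2211]
ee_rot: [-0.606, 2.697, 0.124]
force: [-1.0, -0.0, 0.5]
width: 0.005
gripper_force: 0.0
```

```bash
python3 -W ignore -c "
from st import *
H=YAW-.05
for n in(8,14):
  for th in(50,57): plan((hw(-.11,0,.17),tool(th,H)),(hw(-.075,0,.03),tool(th,H)),(hw(-.02,0,.03),tool(th,H)),(hw(-.02,0,.18),tool(th,H)),n=n)
plan((np.array([.3,.35,.37]),tool(85,-.74)),n=16)"
```

```text
q [ 0.15  0.12  0.23  2.12 -0.49  0.7   2.73]
t 5.8 hood [-0.164  -0.0848  0.2211] F [-1.  -0.   0.5] w 0.005
[ 0.88 -3.5  -4.16] [ 1.07  2.27 -1.28]
[ 0.88 -3.5  -4.16] [ 1.94  2.38 -4.78]
[ 0.88 -3.5  -4.16] [ 3.3   2.56 -4.78]
[ 0.88 -3.5  -4.16] [ 3.3   2.56 -1.03]
sim [-0.44  0.07  0.51  2.39 -1.06  0.14  2.72] 0.0263
sim [-0.07  0.31  0.12  2.24 -1.07  0.14  2.72] 0.1051
sim [-0.1   0.48  0.13  2.13 -1.11  0.14  2.72] 0.0431
sim [-0.28  0.22  0.32  2.22 -1.11  0.14  2.72] 0.0161
q [ 0.15  0.12  0.23  2.12 -0.49  0.7   2.73]
t 5.8 hood [-0.164  -0.0848  0.2211] F [-1.  -0.   0.5] w 0.005
[ 0.52 -2.13 -4.18] [ 1.07  2.27 -1.28]
[ 0.52 -2.13 -4.18] [ 1.94  2.38 -4.78]
[ 0.52 -2.13 -4.18] [ 3.3   2.56 -4.78]
[ 0.52 -2.13 -4.18] [ 3.3   2.56 -1.03]
sim [-0.42  0.13  0.48  2.39 -1.07  0.14  2.72] 0.0014
sim [-0.12  0.42  0.16  2.23 -1.09  0.14  2.72] 0.043
sim [-0.15  0.5   0.18  2.14 -1.12  0.14  2.72] 0.0338
sim [-0.42  0.26  0.48  2.2  -0.92  0.21  2.52] 0.0
q [ 0.15  0.12  0.23  2.12 -0.49  0.7   2.73]
t 5.8 hood [-0.164  -0.0848  0.2211] F [-1.  -0.   0.5] w 0.005
[ 0.88 -3.5  -
[... 356 characters left out ...]
2] 0.0161
q [ 0.15  0.12  0.23  2.12 -0.49  0.7   2.73]
t 5.8 hood [-0.164  -0.0848  0.2211] F [-1.  -0.   0.5] w 0.005
[ 0.52 -2.13 -4.18] [ 1.07  2.27 -1.28]
[ 0.52 -2.13 -4.18] [ 1.94  2.38 -4.78]
[ 0.52 -2.13 -4.18] [ 3.3   2.56 -4.78]
[ 0.52 -2.13 -4.18] [ 3.3   2.56 -1.03]
sim [-0.42  0.13  0.48  2.39 -1.07  0.14  2.72] 0.0014
sim [-0.12  0.42  0.16  2.23 -1.09  0.14  2.72] 0.043
sim [-0.15  0.5   0.18  2.14 -1.12  0.14  2.72] 0.0338
sim [-0.42  0.26  0.48  2.2  -0.92  0.21  2.52] 0.0
q [ 0.15  0.12  0.23  2.12 -0.49  0.7   2.73]
t 5.8 hood [-0.164  -0.0848  0.2211] F [-1.  -0.   0.5] w 0.005
[  0.49   3.59 -13.44] [-4.74 12.01  3.72]
sim [-0.54  0.12 -0.57  1.67  0.15  1.39 -0.3 ] 0.0
```

Request:
drive_tool --pt "0.5 3.6 -13.4 -4.75 12 3.7 0" --pt "0.5 3.6 -13.4 -4.75 12 3.7 0" --pt "0.5 3.6 -13.4 -4.75 12 3.7 0" --pt "0.5 3.6 -13.4 -4.75 12 3.7 0" --pt "0.5 3.6 -13.4 -4.75 12 3.7 0"

```text
clock: 6.3
position: [0.4429, -0.0071, 0.2563]
ee_rot: [-0.082, 2.868, 0.095]
force: [0.1, 1.1, -0.5]
width: 0.005
gripper_force: 0.0
```

```bash
python3 -W ignore -c "
from st import *
H=YAW-.09
A=(np.array([.3,.35,.37]),tool(85,-.74))
g=[(hw(-.098,0,.168),tool(57,H)),(hw(-.075,0,.03),tool(57,H)),(hw(-.02,0,.03),tool(57,H)),(hw(-.02,0,.18),tool(57,H))]
plan(A,*g,n=12)
plan(*g,n=12)"
```

```text
q [-0.13 -0.05  0.07  2.15 -0.08  0.77  1.62]
t 6.3 hood [-0.1948  0.0435  0.2563] F [ 0.1  1.1 -0.5] w 0.005
[ 0.09  2.29 -9.14] [-3.57  8.93  2.84]
[-0.47 -3.5  -0.42] [ 2.54 -0.77 -2.21]
[-0.47 -3.5  -0.42] [ 3.11 -0.7  -5.66]
[-0.47 -3.5  -0.42] [ 4.47 -0.53 -5.66]
[-0.47 -3.5  -0.42] [ 4.47 -0.53 -1.91]
sim [-0.61  0.11 -0.48  1.68  0.14  1.39 -0.29] 0.0
sim [ 0.38  0.18 -0.48  2.32  0.91  0.14  0.67] 0.0114
sim [ 0.72  0.74 -1.    2.36  2.1   0.65 -0.34] 0.0
sim [ 0.65  0.76 -0.94  2.24  2.01  0.6  -0.24] 0.0
sim [ 0.85  0.49 -1.15  2.11  1.27  0.51  0.43] 0.0
q [-0.13 -0.05  0.07  2.15 -0.08  0.77  1.62]
t 6.3 hood [-0.1948  0.0435  0.2563] F [ 0.1  1.1 -0.5] w 0.005
[-0.47 -3.5  -0.42] [ 2.54 -0.77 -2.21]
[-0.47 -3.5  -0.42] [ 3.11 -0.7  -5.66]
[-0.47 -3.5  -0.42] [ 4.47 -0.53 -5.66]
[-0.47 -3.5  -0.42] [ 4.47 -0.53 -1.91]
sim [ 0.5   0.21 -0.59  2.31  1.01  0.14  0.59] 0.0
sim [ 0.73  0.75 -1.01  2.36  2.09  0.66 -0.33] 0.0
sim [ 0.66  0.77 -0.96  2.23  2.    0.61 -0.23] 0.0
sim [ 0.86  0.5  -1.17  2.11  1.28  0.53  0.42] 0.0
```

Now a natural posture (elbow centred), and the direct path works in the simulation. Going on.

Request:
drive_tool --pt "-0.45 -3.5 -0.4 2.55 -0.75 -2.2 0" --pt "-0.45 -3.5 -0.4 2.55 -0.75 -2.2 0" --pt "-0.45 -3.5 -0.4 2.55 -0.75 -2.2 0" --pt "-0.45 -3.5 -0.4 2.55 -0.75 -2.2 0" --pt "-0.45 -3.5 -0.4 2.55 -0.75 -2.2 0"

```text
clock: 6.8
position: [0.5449, -0.0388, 0.171]
ee_rot: [-0.055, 2.585, 0.024]
force: [0.4, 0.2, 0.4]
width: 0.003
gripper_force: 0.0
```

```bash
python3 -W ignore -c "
from st import *
H=YAW-.09
g=[(hw(-.075,0,.03),tool(57,H)),(hw(-.02,0,.03),tool(57,H)),(hw(-.02,0,.18),tool(57,H))]
plan((hw(-.098,0,.168),tool(57,H)),*g,n=12)
plan(*g,n=12)"
```

```text
q [-0.2   0.15  0.21  2.34 -0.54  0.12  2.13]
t 6.8 hood [-0.0976 -0.0008  0.171 ] F [0.4 0.2 0.4] w 0.003
[-0.06 -0.23 -0.08] [-0.01  0.02 -0.08]
[-0.06 -0.23 -0.08] [ 0.56  0.09 -3.53]
[-0.06 -0.23 -0.08] [ 1.92  0.27 -3.53]
[-0.06 -0.23 -0.08] [1.92 0.27 0.22]
sim [-0.56  0.16  0.62  2.38 -1.13  0.14  2.72] 0.0014
sim [-0.22  0.42  0.26  2.24 -1.16  0.14  2.72] 0.043
sim [-0.23  0.5   0.26  2.15 -1.19  0.14  2.72] 0.0337
sim [-0.54  0.27  0.61  2.21 -0.96  0.21  2.51] 0.0
q [-0.2   0.15  0.21  2.34 -0.54  0.12  2.13]
t 6.8 hood [-0.0976 -0.0008  0.171 ] F [0.4 0.2 0.4] w 0.003
[-0.06 -0.23 -0.08] [ 0.56  0.09 -3.53]
[-0.06 -0.23 -0.08] [ 1.92  0.27 -3.53]
[-0.06 -0.23 -0.08] [1.92 0.27 0.22]
sim [-0.22  0.42  0.26  2.24 -1.16  0.14  2.72] 0.043
sim [-0.23  0.5   0.26  2.15 -1.19  0.14  2.72] 0.0337
sim [-0.54  0.27  0.61  2.21 -0.96  0.21  2.51] 0.0
```

```bash
cat > srch3.py <<'E'
from sim import *
from multiprocessing import Pool
import time
q0=np.load('q0.npy'); H=YAW-.09
def trial(seed):
    r=np.random.default_rng(seed); wp=[]
    for k in range(r.integers(1,3)):
        az=r.uniform(-.5,.9); rr=r.uniform(.4,.6); A=np.array([rr*np.cos(az),rr*np.sin(az),r.uniform(.2,.36)]).round(2)
        if wh(A)[0]>-.12: return (9,)
        wp.append((A,round(r.uniform(55,100)),round(r.uniform(-1.5,1.2),2)))
    B=(hw(-.1,0,.15),tool(57,H))
    g=[(a,tool(b,c)) for a,b,c in wp]+[B,(hw(-.075,0,.03),tool(57,H)),(hw(-.02,0,.03),tool(55,H)),(hw(-.02,0,.18),tool(55,H))]
    c=0; j5=9
    for w,n in((.02,10),(.004,14),(.08,10)):
        o=sim(q0,g,w=w,n=n); c=max(c,sum(e for _,e in o[len(wp):]))
        j5=min(j5,o[len(wp)][0][4],o[len(wp)-1][0][4]+.6)
        if c>.05: break
    return (c*10-min(j5,1.5),seed,c,j5,wp,[x[0].round(2).tolist() for x in o])
if __name__=='__main__':
    with Pool() as p:
        it=p.imap_unordered(trial,range(9000)); res=[]; t=time.time()
        for x in it:
            res.append(x)
            if time.time()-t>240: p.terminate(); break
    res=sorted([r for r in res if len(r)>1],key=lambda a:a[0]); print(len(res))
    for r in res[:5]: print(*r)
E
python3 -W ignore -c "
from h import *; np.save('q0.npy',arm.observe()['joints'])"
OMP_NUM_THREADS=1 timeout 500 python3 -W ignore srch3.py
```

```text
469
-1.4455464986871827 88 4.1665423961395974e-05 1.4459631529267967 [(array([0.48, 0.25, 0.31]), 85, -1.17), (array([ 0.45, -0.12,  0.23]), 58, -0.51)] [[-0.96, 0.16, 0.3, 1.79, 0.16, 1.11, 0.04], [-0.75, -0.16, 0.58, 2.41, 0.86, 0.57, 0.24], [0.5, 0.25, -0.59, 2.34, 1.45, 0.14, 0.16], [0.67, 0.7, -0.92, 2.36, 2.15, 0.59, -0.41], [0.62, 0.74, -0.89, 2.26, 2.14, 0.59, -0.38], [0.76, 0.42, -1.0, 2.15, 1.32, 0.39, 0.35]]
-1.3004887616294158 304 8.526450300012217e-07 1.3004972880797159 [(array([0.35, 0.33, 0.3 ]), 65, 0.64), (array([ 0.39, -0.11,  0.25]), 57, -0.78)] [[-0.55, -0.09, -0.38, 2.12, 0.15, 0.69, 1.18], [0.06, -0.15, -0.34, 2.38, 0.7, 0.73, 0.02], [0.5, 0.25, -0.59, 2.34, 1.45, 0.14, 0.16], [0.67, 0.7, -0.92, 2.36, 2.15, 0.59, -0.41], [0.62, 0.74, -0.89, 2.26, 2.14, 0.59, -0.38], [0.76, 0.42, -1.0, 2.15, 1.32, 0.39, 0.35]]
-1.2792271133968347 404 0.0013465478765396029 1.2926925921622308 [(array([0.46, 0.06, 0.29]), 73, -0.48), (array([ 0.44, -0.22,  0.22]), 61, -0.97)] [[-0.44, -0.02, 0.01, 2.04, 0.29, 0.96, 0.51], [-0.17, 0.03, 0.23, 2.27, 0.69, 0.63, 0.14], [0.47, 0.24, -0.
[... 214 characters left out ...]
321345364445793 [(array([0.45, 0.02, 0.22]), 100, 0.34), (array([ 0.44, -0.05,  0.32]), 56, -0.59)] [[-0.36, 0.26, 0.22, 1.87, -0.02, 1.18, 1.78], [-0.28, -0.19, -0.13, 2.23, 0.63, 0.86, 0.21], [0.5, 0.25, -0.59, 2.34, 1.45, 0.14, 0.16], [0.67, 0.7, -0.92, 2.36, 2.15, 0.59, -0.41], [0.62, 0.74, -0.89, 2.26, 2.14, 0.59, -0.38], [0.76, 0.42, -1.0, 2.15, 1.32, 0.39, 0.35]]
-1.2317252062247876 210 0.00029547642607964767 1.2346799704855842 [(array([0.43, 0.21, 0.3 ]), 56, 0.03)] [[-0.64, -0.11, -0.2, 2.24, 0.66, 0.69, 0.3], [0.5, 0.25, -0.59, 2.33, 1.43, 0.14, 0.18], [0.67, 0.7, -0.93, 2.36, 2.14, 0.6, -0.41], [0.63, 0.74, -0.9, 2.26, 2.14, 0.6, -0.37], [0.76, 0.42, -1.0, 2.15, 1.32, 0.39, 0.35]]
```

```bash
python3 -W ignore -c "
from st import *
plan((np.array([.46,.06,.29]),tool(73,-.48)),(np.array([.44,-.22,.22]),tool(61,-.97)),n=10)"
```

```text
q [-0.2   0.15  0.21  2.34 -0.54  0.12  2.13]
t 6.8 hood [-0.0976 -0.0008  0.171 ] F [0.4 0.2 0.4] w 0.003
[ 0.59  2.95 -5.96] [-2.12  2.47  2.97]
[  0.21   0.57 -11.62] [-2.62 -4.53  1.22]
sim [-0.44 -0.02  0.01  2.04  0.29  0.96  0.51] 0.0
sim [-0.17  0.03  0.23  2.27  0.69  0.63  0.14] 0.0
```

Request:
drive_tool --pt "0.6 3 -6 -2.1 2.45 3 0" --pt "0.6 3 -6 -2.1 2.45 3 0" --pt "0.6 3 -6 -2.1 2.45 3 0" --pt "0.6 3 -6 -2.1 2.45 3 0" --pt "0.6 3 -6 -2.1 2.45 3 0"

```text
clock: 7.3
position: [0.5033, 0.0325, 0.2215]
ee_rot: [0.094, 2.695, 0.066]
force: [0.4, 1.3, -0.7]
width: 0.005
gripper_force: 0.0
```

```bash
python3 -W ignore -c "
from st import *
H=YAW-.09
plan((np.array([.44,-.22,.22]),tool(61,-.97)),(hw(-.1,0,.15),tool(57,H)),(hw(-.075,0,.03),tool(57,H)),n=10)"
```

```text
q [-0.89 -0.03  0.68  2.29  0.17  0.44  1.16]
t 7.3 hood [-0.1298  0.0752  0.2215] F [ 0.4  1.3 -0.7] w 0.005
[ -1.    -0.29 -10.49] [-1.58 -6.31 -0.04]
[-0.72 -1.52  1.02] [ 0.98 -1.77 -1.79]
[-0.72 -1.52  1.02] [ 1.6  -1.69 -4.79]
sim [-0.6   0.    0.68  2.3   0.7   0.62  0.15] 0.0
sim [ 0.24  0.23 -0.34  2.35  1.37  0.14  0.13] 0.0077
sim [ 0.62  0.67 -0.85  2.36  2.19  0.55 -0.48] 0.0
```

Request:
drive_tool --pt "-1 -0.3 -10.5 -1.6 -6.3 0 0" --pt "-1 -0.3 -10.5 -1.6 -6.3 0 0" --pt "-1 -0.3 -10.5 -1.6 -6.3 0 0" --pt "-1 -0.3 -10.5 -1.6 -6.3 0 0" --pt "-1 -0.3 -10.5 -1.6 -6.3 0 0"

```text
clock: 7.8
position: [0.4433, -0.2047, 0.2216]
ee_rot: [1.024, 2.47, -0.244]
force: [1.4, 0.4, -0.4]
width: 0.002
gripper_force: 0.0
```

```bash
python3 -W ignore -c "
from st import *
H=YAW-.09
plan((np.array([.44,-.22,.22]),tool(61,-.97)),(hw(-.1,0,.15),tool(57,H)),(hw(-.075,0,.03),tool(57,H)),n=10)
plan((hw(-.1,0,.15),tool(57,H)),(hw(-.075,0,.03),tool(57,H)),n=10)"
```

```text
q [-0.6  -0.05  0.7   2.33  0.66  0.56  0.37]
t 7.8 hood [-0.2194 -0.1525  0.2216] F [ 1.4  0.4 -0.4] w 0.002
[-0.2  -0.03 -2.14] [-0.08 -0.38 -0.04]
[-0.47 -0.89  9.39] [ 2.48  4.16 -1.79]
[-0.47 -0.89  9.39] [ 3.1   4.24 -4.79]
sim [-0.61  0.    0.69  2.3   0.7   0.62  0.15] 0.0
sim [ 0.24  0.23 -0.34  2.35  1.37  0.14  0.13] 0.0078
sim [ 0.62  0.67 -0.85  2.36  2.19  0.55 -0.48] 0.0
q [-0.6  -0.05  0.7   2.33  0.66  0.56  0.37]
t 7.8 hood [-0.2194 -0.1525  0.2216] F [ 1.4  0.4 -0.4] w 0.002
[-0.47 -0.89  9.39] [ 2.48  4.16 -1.79]
[-0.47 -0.89  9.39] [ 3.1   4.24 -4.79]
sim [ 0.47  0.25 -0.57  2.34  1.44  0.14  0.16] 0.0012
sim [ 0.67  0.7  -0.92  2.36  2.15  0.59 -0.42] 0.0
```

```bash
python3 -W ignore -c "
from st import *
H=YAW-.09
plan((hw(-.13,.02,.15),tool(57,-.85)),(hw(-.1,.02,.06),tool(57,-.6)),(hw(-.085,0,.05),tool(57,H)),(hw(-.075,0,.03),tool(55,H)),(hw(-.02,0,.03),tool(52,H)),n=10)
"
```

```text
q [-0.6  -0.05  0.7   2.33  0.66  0.56  0.37]
t 7.8 hood [-0.2194 -0.1525  0.2216] F [ 1.4  0.4 -0.4] w 0.002
[-0.78 -0.59 -0.77] [ 1.67  4.56 -1.79]
[-0.7  -0.68  2.1 ] [ 2.42  4.66 -4.04]
[-0.47 -0.89  9.39] [ 2.85  4.21 -4.29]
[-0.62 -1.28  9.38] [ 3.1   4.24 -4.79]
[-0.84 -1.85  9.37] [ 4.46  4.41 -4.79]
sim [-0.89  0.29  0.53  2.29  0.82  0.56 -0.37] 0.0
sim [-0.67  0.47  0.36  2.38  1.66  0.31 -1.01] 0.0
sim [ 0.19  0.46 -0.27  2.41  2.79  0.32 -1.18] 0.0
sim [ 0.21  0.54 -0.3   2.42  2.83  0.44 -1.21] 0.0
sim [ 0.18  0.59 -0.29  2.34  2.82  0.46 -1.2 ] 0.0
```

Request:
drive_tool --pt "-0.8 -0.6 -0.8 1.65 4.55 -1.8 0" --pt "-0.8 -0.6 -0.8 1.65 4.55 -1.8 0" --pt "-0.8 -0.6 -0.8 1.65 4.55 -1.8 0" --pt "-0.8 -0.6 -0.8 1.65 4.55 -1.8 0" --pt "-0.8 -0.6 -0.8 1.65 4.55 -1.8 0"

```text
clock: 8.3
position: [0.5099, -0.021, 0.1494]
ee_rot: [1.068, 2.368, -0.318]
force: [1.7, -0.4, 1.5]
width: 0.006
gripper_force: 0.0
```

```bash
python3 -W ignore -c "
from st import *
H=YAW-.09
plan((hw(-.1,.02,.06),tool(57,-.6)),(hw(-.085,0,.05),tool(57,H)),(hw(-.075,0,.03),tool(55,H)),(hw(-.02,0,.03),tool(52,H)),n=10)
"
```

```text
q [-0.84  0.28  0.45  2.29  0.85  0.58 -0.41]
t 8.3 hood [-0.13    0.0212  0.1494] F [ 1.7 -0.4  1.5] w 0.006
[0.01 0.   2.84] [ 0.75  0.07 -2.23]
[1.000e-02 0.000e+00 1.014e+01] [ 1.18 -0.38 -2.48]
[-0.15 -0.38 10.14] [ 1.43 -0.35 -2.98]
[-0.4  -0.94 10.13] [ 2.8  -0.18 -2.98]
sim [-0.64  0.46  0.32  2.38  1.64  0.33 -0.99] 0.0
sim [ 0.2   0.47 -0.28  2.41  2.77  0.32 -1.17] 0.0
sim [ 0.22  0.54 -0.31  2.42  2.81  0.44 -1.19] 0.0
sim [ 0.2   0.59 -0.3   2.34  2.81  0.46 -1.18] 0.0
```

Matches the simulation. Continue: lower, then turn.

Request:
drive_tool --pt "0 0 2.85 0.75 0.05 -2.25 0" --pt "0 0 2.85 0.75 0.05 -2.25 0" --pt "0 0 2.85 0.75 0.05 -2.25 0" --pt "0 0 6 1 -0.2 -2.4 0" --pt "0 0 8 1.2 -0.4 -2.5 0"

```text
clock: 8.8
position: [0.5525, -0.0379, 0.0643]
ee_rot: [0.658, 2.459, -0.23]
force: [1.2, -0.7, 1.4]
width: 0.004
gripper_force: 0.0
```

```bash
python3 -W ignore -c "
from st import *
H=YAW-.09
plan((hw(-.085,0,.045),tool(57,H)),(hw(-.075,0,.03),tool(52,H)),(hw(-.022,0,.03),tool(45,H)),(hw(-.022,0,.18),tool(45,H)),n=10)
"
```

```text
q [-0.63  0.48  0.39  2.4   1.96  0.3  -1.19]
t 8.8 hood [-0.0899 -0.0009  0.0643] F [ 1.2 -0.7  1.4] w 0.004
[0.28 0.36 6.47] [ 0.12  0.04 -0.48]
[ 0.04 -0.63  6.48] [ 0.37  0.07 -0.86]
[-0.31 -2.    6.48] [ 1.68  0.24 -0.86]
[-0.31 -2.    6.48] [1.68 0.24 2.89]
sim [ 0.12  0.47 -0.19  2.42  2.91  0.33 -1.31] 0.0
sim [ 0.15  0.56 -0.23  2.47  2.95  0.55 -1.34] 0.0
sim [ 0.15  0.65 -0.24  2.43  2.98  0.72 -1.35] 0.0
sim [ 0.14  0.27 -0.21  2.35  2.91  0.26 -1.33] 0.0
```

Request:
drive_tool --pt "0.2 0 6.5 0.15 0.05 -0.5 0" --pt "0.2 0 6.5 0.15 0.05 -0.5 0" --pt "0.2 0 6.5 0.15 0.05 -0.5 0" --pt "0.05 -0.6 6.5 0.35 0.05 -0.85 0" --pt "0.05 -0.6 6.5 0.35 0.05 -0.85 0"

```text
clock: 9.3
position: [0.5672, -0.0364, 0.0315]
ee_rot: [-0.047, 2.477, 0.02]
force: [1.0, -1.0, 0.2]
width: 0.006
gripper_force: 0.0
```

```bash
python3 -W ignore -c "
from st import *
H=YAW-.05
plan((hw(-.075,0,.03),tool(47,H)),(hw(-.022,0,.03),tool(45,H)),(hw(-.022,0,.18),tool(45,H)),n=10)
"
```

```text
q [ 0.11  0.55 -0.17  2.47  3.02  0.54 -1.41]
t 9.3 hood [-0.0751 -0.0013  0.0315] F [ 1.  -1.   0.2] w 0.006
[ 0.02 -0.99  0.43] [-0.    0.03 -0.04]
[ 0.05 -1.39  0.43] [ 1.31  0.2  -0.04]
[ 0.05 -1.39  0.43] [1.31 0.2  3.71]
sim [ 0.16  0.61 -0.2   2.53  3.09  0.74 -1.41] 0.0
sim [ 0.14  0.65 -0.19  2.43  3.08  0.71 -1.4 ] 0.0
sim [ 0.18  0.27 -0.22  2.34  3.09  0.25 -1.45] 0.0
```

Request:
drive_tool --pt "0 -1.2 0.4 0.6 0.1 0 0" --pt "0 -1.4 0.4 1.3 0.2 0 0" --pt "0 -1.4 0.4 1.3 0.2 0 0" --pt "0 -1.4 0.4 1.3 0.2 0.3 0" --pt "0 -1.4 0.4 1.3 0.2 0.6 0"

```text
clock: 9.8
position: [0.6179, -0.029, 0.055]
ee_rot: [-0.084, 2.359, 0.028]
force: [0.3, 0.5, 0.9]
width: -0.001
gripper_force: 0.0
```

Request:
drive_tool --pt "0 0 0 0 0 0.25 0" --pt "0 0 0 0 0 0.5 0" --pt "0 0 0 0 0 0.75 0" --pt "0 0 0 0 0 1 0" --pt "0 0 0 0 0 1 0"

```text
clock: 10.3
position: [0.6176, -0.029, 0.0959]
ee_rot: [-0.084, 2.357, 0.027]
force: [-2.0, -0.3, -1.5]
width: 0.004
gripper_force: 0.9
```

```bash
python3 -W ignore -c "
from st import *
H=YAW-.05
plan((hw(-.022,0,.167),tool(45,H)),n=10)
"
```

```text
q [ 0.13  0.47 -0.19  2.41  3.05  0.51 -1.41]
t 10.3 hood [-0.0242 -0.0003  0.0959] F [-2.  -0.3 -1.5] w 0.004
[ 0.06 -0.02  0.09] [0.05 0.02 1.78]
sim [ 0.17  0.3  -0.22  2.35  3.08  0.29 -1.44] 0.0
```

Request:
drive_tool --pt "0 0 0 0 0 0.3 0" --pt "0 0 0 0 0 0.6 0" --pt "0 0 0 0 0 0.9 0" --pt "0 0 0 0 0 1.2 0" --pt "0 0 0 0 0 1.4 0"

```text
clock: 10.8
position: [0.6165, -0.0291, 0.1501]
ee_rot: [-0.084, 2.361, 0.028]
force: [-3.2, -0.9, -4.5]
width: 0.001
gripper_force: 2.8
```

Request:
drive_tool --pt "0 0 0 0 0 0.2 0" --pt "0 0 0 0 0 0.4 0" --pt "0 0 0 0 0 0.4 0" --pt "0 0 0 0 0 0.4 0"

```text
clock: 11.2
position: [0.6176, -0.0291, 0.1671]
ee_rot: [-0.084, 2.358, 0.028]
force: [-6.7, 0.1, -1.5]
width: 0.003
gripper_force: 2.4
```

```bash
python3 -W ignore - <<'E'
from st import *
plan((hw(-.022,0,.167),tool(45,YAW-.05)),n=10)
s=cam('scene');t=cam('top')
def crop(d,x,y,w,h,f): return cv2.resize(d['pixels'][y:y+h,x:x+w,::-1],None,fx=f,fy=f,interpolation=cv2.INTER_CUBIC)
A=crop(s,320,190,80,80,5);B=crop(t,330,120,80,80,5); x=np.hstack([A,B])
cv2.imwrite('pics/d.png',x)
E
```

```text
q [ 0.15  0.29 -0.2   2.36  3.05  0.29 -1.42]
t 11.2 hood [-0.0242 -0.0004  0.1671] F [-6.7  0.1 -1.5] w 0.003
[ 0.06 -0.03  0.09] [ 0.05  0.02 -0.  ]
sim [ 0.17  0.3  -0.22  2.35  3.08  0.29 -1.44] 0.0
```

View pics/d.png

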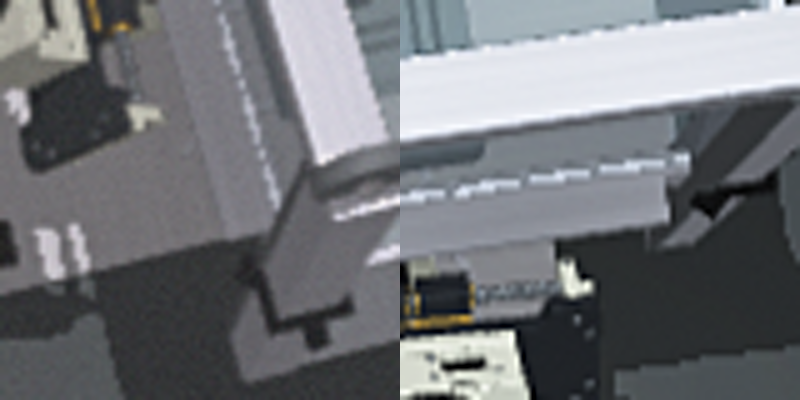

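```bash
cat >> h.py <<'E'
def tri(s,t,a,b):
    c1,r1=ray(s,*a);c2,r2=ray(t,*b)
    k=np.linalg.lstsq(np.c_[r1,-r2],c2-c1,rcond=None)[0]; p,q=c1+k[0]*r1,c2+k[1]*r2
    return wh((p+q)/2).round(4),(p-q).round(4)
E
python3 - <<'E'
from h import *
s=cam('scene');t=cam('top')
print('ledge',tri(s,t,(363.2,238.2),(383.6,163.2)),'nose',tri(s,t,(368,243.6),(391.6,163.2)),'corner',tri(s,t,(374.4,256.2),(405,157.5)))
# predicted pixels
for z in (.188,.198,.208):
    print(z,'ledge corner',proj(s,hw(-.032,-.15,z)).round(1),proj(t,hw(-.032,-.15,z)).round(1),'clampcorner',proj(s,hw(-.02,-.21,z)).round(1),proj(t,hw(-.02,-.21,z)).round(1))
# dark mask of the clamp
for d,n,(x,y,w,h) in((s,'s',(362,232,30,32)),(t,'t',(386,150,22,18))):
    g=d['pixels'][y:y+h,x:x+w].max(2); print(n); print('\n'.join(' '.join('%3d'%v for v in r) for r in g))
E
```

```text
ledge (array([-0.0348, -0.1494,  0.1932]), array([-0.0046, -0.0007, -0.0007])) nose (array([-0.0336, -0.1694,  0.2026]), array([0.0069, 0.0008, 0.001 ])) corner (array([-0.0255, -0.2077,  0.2049]), array([0.0039, 0.0005, 0.0006]))
0.188 ledge corner [[364.9 238.3]] [[383.5 163.3]] clampcorner [[375.2 257.8]] [[404.1 155.9]]
0.198 ledge corner [[365.2 237.5]] [[384.1 162.7]] clampcorner [[375.6 257.2]] [[404.8 155.2]]
0.208 ledge corner [[365.5 236.7]] [[384.7 162. ]] clampcorner [[376.  256.5]] [[405.7 154.5]]
s
113 112 131 133 131 129 134 127 131 130 131 135 125 100  67  72  96 104 107 102 102 101 102 111 129 162 155 173 222 220
114 111 127 133 135 132 132 126 128 129 129 132 124  77  68  82 105 105 103 101 104 104  97 106 143 214 208 172 143 118
117 119 120 130 137 134 131 131 132 134 133 138 118  68  69  95 104 104 106 106 105 103 104 100 105 121 117 113 107 107
115 116 116 131 137 136 131 134 129 130 130 127  93  67  77 102 106 101 107 103 105 100 103 103 111 106 105 111 105 108
120 114 117 133 135 134 131 127 120 112 108  99  72  69  90 100 104 102 102 104 103 105 106 108 110 11
[... 4143 characters left out ...]
  55  20  11  18  19  17  15  21  80 116  83  57  46  47  47  47  45  44  47  88  82
 56  56  45  29   8  17  16  16  58 118  94  53  42  44  45  45  46  46  45  44  60  83
 55  58  93 101  66   3  11  41 115  84  53  41  44  45  45  45  46  44  44  42  44  86
 54  77 116 118 109  90  25  83  87  46  42  45  47  45  45  45  45  45  45  43  43  85
 76 108 115 112 115 120  80  71  48  44  45  45  47  45  46  45  46  46  45  44  45  86
108 115 113 112 114 104  61  49  45  45  47  46  46  46  45  45  45  46  44  45  46  86
115 114 114 116 102  59  40  44  45  46  46  47  47  47  47  45  45  44  45  42  46  87
116 116 116  89  61  40  45  46  47  45  47  47  47  46  48  47  45  46  46  43  44  60
```

The picture shows the ledge front corner at scene (364.8,237.8), top (383.6,163.2), close to its prediction for z ≈ 0.19. The black clamp is beside it, nose at top (392,163). I'll solve the clamp height from its corner in both views.

```bash
python3 - <<'E'
from h import *
from scipy.optimize import least_squares
s=cam('scene');t=cam('top')
print('ledge',tri(s,t,(364.8,237.8),(383.6,163.2)))
def f(p):
    x,y,z=p; a=proj(s,hw(x,y,z-.005))[0]; b=proj(t,hw(x,y,z+.005))[0]; c=proj(t,hw(x,y,z-.005))[0]
    return [a[0]-374.0,a[1]-256.2,b[0]-404.7,c[1]-158.1]
o=least_squares(f,[-.02,-.21,.2],x_scale=[.01,.01,.01]); print('clamp corner, mid',o.x.round(4),np.round(o.fun,2))
print('nose',tri(s,t,(366.8,244.6),(392,163.3)))
# inner dark edge of nose/left extreme
print('nose inner',tri(s,t,(369.5,240.5),(388.2,159.8)))
E
```

```text
ledge (array([-0.0325, -0.1495,  0.1929]), array([-0.0001, -0.    , -0.    ]))
clamp corner, mid [-0.0254 -0.2063  0.2023] [-0.72  0.22 -0.12 -0.74]
nose (array([-0.0355, -0.1708,  0.2004]), array([0.0035, 0.0004, 0.0005]))
nose inner (array([-0.0249, -0.1619,  0.2015]), array([0.0029, 0.0004, 0.0005]))
```

Request:
drive_tool --pt "0 0 0 0 0 0.1 0" --pt "0 0 0 0 0 0.18 0" --pt "0 0 0 0 0 0.18 0" --pt "0 0 0 0 0 0.18 0"

```text
clock: 11.9
position: [0.6179, -0.0291, 0.1746]
ee_rot: [-0.084, 2.357, 0.028]
force: [-6.6, -1.5, -1.6]
width: 0.004
gripper_force: 2.7
```

Request:
drive_tool --pt "0 0 0 0 0 -0.2 0" --pt "0 0 0 0 0 -0.8 0" --pt "0 0 0 -1 -0.1 -1 0" --pt "0 0 0 -1.9 -0.2 -1 0" --pt "0 0 0 -1.9 -0.2 -1 0"

```text
clock: 12.4
position: [0.5384, -0.0377, 0.1332]
ee_rot: [-0.083, 2.36, 0.027]
force: [0.5, 0.3, 0.3]
width: -0.0
gripper_force: 0.0
```

```bash
python3 -W ignore - <<'E'
from st import *
RC=np.array([.452,-.331,0]); RY=np.radians(-26.7)
print('j',arm.observe()['joints'].round(2))
t=cam('top'); s=cam('scene')
for d,(x,y,w,h) in((s,(356,228,16,14)),(t,(372,152,18,16))):
    print('\n'.join(' '.join('%3d'%v for v in r) for r in d['pixels'][y:y+h,x:x+w].max(2)))
    
def td(yaw): return tool(90,yaw)
# vertical over rack: closing axis = rack y  -> heading RY
A=RC+[0,0,.25]
plan((hw(-.11,0,.2),tool(75,YAW-.05)),(A,td(RY)),(RC+[0,0,.12],td(RY)),n=14)
E
```

```text
j [ 0.2   0.3  -0.23  2.55  3.1   0.48 -1.45]
116 117 115 117 117 112 111 128 133 134 133 127 131 130 127 131
116 112 115 118 117 114 118 118 128 135 128 125 125 125 126 128
114 114 114 119 118 120 111 112 133 134 132 130 129 130 129 130
115 113 117 115 115 116 116 107 132 134 131 131 128 129 129 128
115 114 115 114 122 119 116 114 118 132 132 133 127 127 126 128
113 118 113 118 117 115 116 114 117 130 135 131 125 126 132 131
113 117 116 116 120 116 115 114 112 128 135 135 130 127 129 126
117 115 114 115 116 121 117 112 117 130 135 133 137 129 127 122
114 113 116 116 118 117 118 117 118 116 128 129 120 110  86  82
117 114 116 115 115 115 115 114 102  88  91  80  67  62  54  63
118 113 112 115 102  88  75  72  60  54  55  57  57  57  62  56
107  87  70  71  60  54  56  51  50  55  59  56  56  50  55  60
 60  58  56  55  59  58  59  56  57  58  57  56  57  50  54  59
 53  55  53  57  53  59  57  58  52  57  59  57  53  46  44  53
213 211 210 235 229 230 230 232 230 176 181 181 182 142 146 155 165  44
180 179 185 243 174 178 178 179 180 142 148 152 155 155 157 153 133  44
143 143 147 19
[... 689 characters left out ...]
  53  77 115 119
165 162 161 159 150 143 125 110 110 112 100  87  52  51  75 107 115 112
107 105 107  96  81  73  61  77  54  58  50  46  50  75 109 115 113 111
 46  48  49  43  37  38  43  87  51  53  52  52  77 108 116 114 114 116
 43  43  44  43  43  43  47  77  53  53  55  78 111 118 116 116 117  90
q [ 0.2   0.3  -0.23  2.54  3.1   0.48 -1.45]
t 12.5 hood [-0.0988  0.0008  0.1355] F [ 0.8 -0.3  0.7] w 0.007
[-0.38  6.    0.08] [-0.28 -0.05  1.61]
[ 1.86  8.92 -5.83] [-2.29 -7.34  2.86]
[ 1.86  8.92 -5.83] [-2.29 -7.34 -0.39]
sim [-0.61  0.18  0.68  2.46  4.37  0.14 -2.72] 0.0503
sim [ 0.09  0.29  0.53  2.44  4.39  0.14 -2.72] 0.1565
sim [ 0.18  0.37  0.43  2.38  4.38  0.14 -2.72] 0.0466
```

```bash
python3 -W ignore - <<'E'
from st import *
s=cam('scene');t=cam('top')
print('ledge',tri(s,t,(365.2,236.8),(383.9,163.3)),proj(s,hw(-.032,-.15,.196)),proj(t,hw(-.032,-.15,.196)))
RC=np.array([.452,-.331,0]); RY=np.radians(-26.7); H=YAW-.05
plan((hw(-.1,0,.06),tool(57,H)),(hw(-.1,.02,.06),tool(57,-.6)),(hw(-.13,.02,.15),tool(57,-.85)),(np.array([.443,-.205,.22]),tool(65,-.9)),(RC+[0,0,.2],tool(90,RY)),n=14)
plan((hw(-.1,.02,.1),tool(57,-.6)),(hw(-.13,.02,.15),tool(57,-.85)),(np.array([.443,-.205,.22]),tool(65,-.9)),(RC+[0,0,.2],tool(90,RY)),n=14)
E
```

```text
ledge (array([-0.0329, -0.1487,  0.201 ]), array([0.0021, 0.0003, 0.0003])) [[365.12227763 237.66879629]] [[383.94089887 162.82391316]]
q [ 0.2   0.3  -0.23  2.54  3.1   0.48 -1.45]
t 12.6 hood [-0.0976  0.0009  0.1358] F [ 0.1  0.5 -0.3] w 0.007
[-0.12  2.42  0.09] [-0.06 -0.03 -1.89]
[ 0.71  2.36 -7.64] [-0.12  0.47 -1.89]
[  1.01   2.29 -10.49] [-0.86  0.37  0.36]
[  1.74   3.8  -10.99] [-2.54 -4.2   2.11]
[ 1.86  8.93 -5.83] [-2.32 -7.35  1.61]
sim [ 0.14  0.42 -0.17  2.44  3.06  0.29 -1.41] 0.0
sim [-0.89  0.54  0.68  2.4   1.91  0.14 -1.26] 0.0
sim [-0.76  0.27  0.36  2.28  0.87  0.61 -0.43] 0.0
sim [-0.37  0.01  0.47  2.25  0.53  0.63  0.38] 0.0
sim [ 0.3   0.36  0.32  1.79 -0.13  1.01  1.77] 0.0
q [ 0.2   0.3  -0.23  2.54  3.1   0.48 -1.45]
t 12.6 hood [-0.0976  0.0009  0.1358] F [ 0.1  0.5 -0.3] w 0.007
[ 0.71  2.36 -7.64] [-0.12  0.47 -0.89]
[  1.01   2.29 -10.49] [-0.86  0.37  0.36]
[  1.74   3.8  -10.99] [-2.54 -4.2   2.11]
[ 1.86  8.93 -5.83] [-2.32 -7.35  1.61]
sim [-0.3   0.36 -0.11  2.32  1.37  0.53 -0.67] 0.0
sim [-0.32  0.28 -0.17  2.25  0.99  0.75 -0.56] 0.0
sim [ 0.12  0.04 -0.04  2.22  0.54  0.64  0.35] 0.0
sim [ 0.62  0.36 -0.11  1.76  0.04  1.02  1.6 ] 0.0
```

Ledge now triangulates at 0.201 m against the mark at 0.2015 m, so the sash is done. Leaving by the simulated route towards the rack.

Request:
drive_tool --pt "0.7 2.4 -7.6 -0.1 0.5 -0.9 1" --pt "0.7 2.4 -7.6 -0.1 0.5 -0.9 1" --pt "0.7 2.4 -7.6 -0.1 0.5 -0.9 1" --pt "0.7 2.4 -7.6 -0.1 0.5 -0.9 1" --pt "0.7 2.4 -7.6 -0.1 0.5 -0.9 1"

```text
clock: 13.1
position: [0.5404, -0.0211, 0.0984]
ee_rot: [0.478, 2.46, -0.153]
force: [-0.2, -1.8, -0.8]
width: 0.391
gripper_force: 0.0
```

```bash
python3 -W ignore - <<'E'
from st import *
RC=np.array([.452,-.331,0]); RY=np.radians(-26.7)
plan((hw(-.15,.02,.16),tool(60,-.85)),(np.array([.443,-.205,.22]),tool(65,-.9)),(RC+[0,0,.2],tool(90,RY)),n=10)
E
```

```text
q [-0.43  0.35  0.11  2.45  1.99  0.4  -1.07]
t 13.1 hood [-0.0998  0.0173  0.0984] F [-0.2 -1.8 -0.8] w 0.391
[ 0.75  1.15 -5.35] [-1.25 -0.09  1.54]
[ 1.38  1.94 -5.91] [-2.44 -4.6   3.04]
[ 2.98  6.73 -0.91] [-2.21 -7.75  2.54]
sim [-0.42  0.21 -0.02  2.26  0.85  0.7  -0.4 ] 0.0
sim [-0.06  0.03  0.15  2.23  0.53  0.64  0.36] 0.0
sim [ 0.49  0.35  0.07  1.77 -0.03  1.02  1.67] 0.0
```

Request:
drive_tool --pt "0.75 1.15 -5.35 -1.25 -0.1 1.55 1" --pt "0.75 1.15 -5.35 -1.25 -0.1 1.55 1" --pt "0.75 1.15 -5.35 -1.25 -0.1 1.55 1" --pt "0.9 1.4 -5.5 -1.8 -2 2.3 1" --pt "1.4 1.9 -5.9 -2.45 -4.6 3.05 1"

```text
clock: 13.6
position: [0.4867, -0.0913, 0.1777]
ee_rot: [0.945, 2.439, -0.269]
force: [0.8, -1.4, 0.9]
width: 0.827
gripper_force: 0.0
```

```bash
python3 -W ignore - <<'E'
from st import *
RC=np.array([.452,-.331,0]); RY=np.radians(-26.7)
plan((np.array([.443,-.205,.22]),tool(65,-.9)),(RC+[0,0,.2],tool(90,RY)),n=10)
plan((RC+[0,0,.2],tool(90,RY)),n=10)
E
```

```text
q [-0.55  0.12  0.31  2.35  0.9   0.54 -0.17]
t 13.6 hood [-0.162  -0.0455  0.1777] F [ 0.8 -1.4  0.9] w 0.827
[ 0.97  0.88 -1.84] [-1.09 -2.84  1.06]
[3.6  5.2  3.05] [-0.87 -5.99  0.56]
sim [-0.33  0.02  0.43  2.25  0.53  0.63  0.38] 0.0
sim [ 0.32  0.36  0.29  1.79 -0.12  1.01  1.76] 0.0
q [-0.55  0.12  0.31  2.35  0.9   0.54 -0.17]
t 13.6 hood [-0.162  -0.0455  0.1777] F [ 0.8 -1.4  0.9] w 0.827
[3.6  5.2  3.05] [-0.87 -5.99  0.56]
sim [ 0.38  0.35  0.21  1.78 -0.09  1.01  1.73] 0.0
```

Request:
drive_tool --pt "3.6 5.2 3.05 -0.85 -6 0.55 1" --pt "3.6 5.2 3.05 -0.85 -6 0.55 1" --pt "3.6 5.2 3.05 -0.85 -6 0.55 1" --pt "3.6 5.2 3.05 -0.85 -6 0.55 1" --pt "3.6 5.2 3.05 -0.85 -6 0.55 1"

```text
clock: 14.1
position: [0.4658, -0.1939, 0.1807]
ee_rot: [0.893, 2.745, -0.234]
force: [-0.2, -0.3, -0.4]
width: 0.997
gripper_force: 0.0
```

```bash
python3 -W ignore - <<'E'
from st import *
RC=np.array([.452,-.331,0]); RY=np.radians(-26.7)
plan((RC+[0,0,.15],tool(90,RY)),(RC+[0,0,.008],tool(90,RY)),(hw(-.104,0,.1),tool(90)),n=12)
s=cam('scene');t=cam('top')
cv2.imwrite('pics/e.png',np.hstack([cv2.resize(s['pixels'][270:350,250:350,::-1],None,fx=4,fy=4),cv2.resize(t['pixels'][190:270,380:480,::-1],None,fx=4,fy=4)]))
E
```

```text
q [-0.14  0.16  0.32  2.16  0.25  0.62  0.93]
t 14.1 hood [-0.1957 -0.1447  0.1807] F [-0.2 -0.3 -0.4] w 0.997
[2.45 2.32 1.85] [-0.34 -3.43 -0.77]
[2.45 2.32 1.85] [-0.34 -3.43 -4.32]
[1.7 3.  8.6] [ 1.82  3.88 -2.02]
sim [ 0.38  0.41  0.21  1.84 -0.1   0.9   1.74] 0.0
sim [ 0.43  0.61  0.15  1.95 -0.15  0.6   1.79] 0.0
sim [-0.03  0.44  0.    1.93 -0.    0.77  1.67] 0.0
```

View pics/e.png

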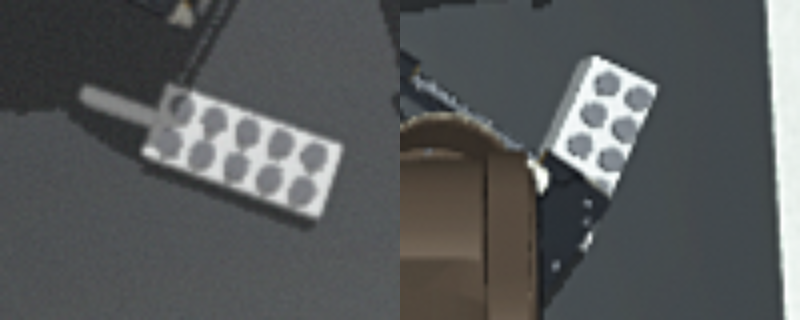

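The rack is undisturbed (scene crop centre (245,155), top partly hidden by the gripper). Going over it.

Request:
drive_tool --pt "2.45 2.3 1.85 -0.35 -3.45 -0.75 1" --pt "2.45 2.3 1.85 -0.35 -3.45 -0.75 1" --pt "2.45 2.3 1.85 -0.35 -3.45 -0.75 1" --pt "2.45 2.3 1.85 -0.35 -3.45 -0.75 1" --pt "2.45 2.3 1.85 -0.35 -3.45 -0.75 1"

```text
clock: 14.7
position: [0.4477, -0.3415, 0.1485]
ee_rot: [-0.745, -3.051, 0.01]
force: [-1.1, 0.7, 0.2]
width: 1.0
gripper_force: 0.0
```

```bash
python3 -W ignore - <<'E'
from st import *
RC=np.array([.452,-.331,0]); RY=np.radians(-26.7)
plan((RC+[0,0,.15],tool(90,RY)),(RC+[0,0,.008],tool(90,RY)),n=12)
E
```

```text
q [ 0.35  0.42  0.28  1.84 -0.13  0.9   1.78]
t 14.7 hood [-0.2323 -0.2888  0.1485] F [-1.1  0.7  0.2] w 1.0
[ 0.07 -0.02  0.15] [0.11 0.26 0.04]
[ 0.07 -0.02  0.15] [ 0.11  0.26 -3.51]
sim [ 0.34  0.41  0.27  1.84 -0.13  0.9   1.77] 0.0
sim [ 0.39  0.61  0.2   1.95 -0.2   0.6   1.83] 0.0
```

Request:
drive_tool --pt "0 0 0.15 0.1 0.25 0 1" --pt "0 0 0.15 0.1 0.25 -1 1" --pt "0 0 0.15 0.1 0.25 -2 1" --pt "0 0 0.15 0.1 0.25 -3 1" --pt "0 0 0.15 0.1 0.25 -3.5 1"

```text
clock: 15.2
position: [0.4545, -0.3186, 0.007]
ee_rot: [-0.705, -3.06, 0.001]
force: [0.5, -0.4, 0.5]
width: 0.996
gripper_force: 0.0
```

Request:
drive_tool --pt "0 0 0 0 0 0 0.3" --pt "0 0 0 0 0 0 0.3" --pt "0 0 0 0 0 0 0.3" --pt "0 0 0 0 0 0 0.3" --pt "0 0 0 0 0 0 0.3" --force 20

```text
clock: 15.7
position: [0.4548, -0.3235, 0.0112]
ee_rot: [0.71, 3.056, -0.007]
force: [-2.3, -5.2, 3.8]
width: 0.613
gripper_force: 2.5
```

```bash
python3 -W ignore - <<'E'
from st import *
o=arm.observe(); print(o['position'],o['gripper_force'],o['ft_torque'])
plan((o['position']+[0,0,.1],tool(90,np.radians(-26.7))),(hw(-.108,0,.09),tool(90)),n=12)
E
```

```text
[ 0.45478357 -0.32354914  0.0111708 ] 2.5470853596925735 [-1.0416797   0.46942415  0.0183933 ]
q [ 0.37  0.6   0.2   1.96 -0.2   0.6   1.82]
t 15.7 hood [-0.223  -0.2719  0.0112] F [-2.3 -5.2  3.8] w 0.613
[ 0.06  0.03 -0.11] [0.  0.  2.5]
[0.05 0.05 6.69] [1.99 7.11 1.97]
sim [ 0.34  0.46  0.25  1.89 -0.15  0.82  1.77] 0.0
sim [-0.07  0.45  0.06  1.95 -0.04  0.75  1.71] 0.0
```

Request:
drive_tool --pt "0 0 0 0 0 0 0.3" --pt "0 0 0 0 0 0 0.3" --pt "0 0 0 0 0 0 0.3"

```text
clock: 16.0
position: [0.4548, -0.3236, 0.0112]
ee_rot: [0.711, 3.056, -0.006]
force: [-2.0, -4.3, 7.2]
width: 0.608
gripper_force: 20.0
```

```bash
python3 -W ignore - <<'E'
from st import *
o=arm.observe(); print(o['position'],o['ee_rot'],o['gripper_force'],o['ft_torque'],o['force'],o['width'])
E
```

```text
[ 0.45476137 -0.32357082  0.01116471] [ 0.7107263   3.0560939  -0.00610199] 19.998457431793213 [-0.7981836   0.48604502  0.02979797] [-2.01501601 -4.25437772  7.15507687] 0.6080938665295496
```

Request:
drive_tool --pt "0 0 0 0 0 0.6 0.3" --pt "0 0 0 0 0 1.4 0.3" --pt "0 0 0 0 0 2.2 0.3" --pt "0 0 0 0 0 2.2 0.3" --pt "0 0 0 0 0 2.2 0.3" --force 30

```text
clock: 16.5
position: [0.4543, -0.3214, 0.0978]
ee_rot: [0.709, 3.058, -0.003]
force: [-0.6, 0.7, -5.7]
width: 0.608
gripper_force: 30.0
```

```bash
python3 -W ignore - <<'E'
from st import *
o=arm.observe(); print(o['position'],o['gripper_force'],o['ft_torque'])
plan((hw(-.115,0,.095),tool(90)),n=14)
E
```

```text
[ 0.4542873  -0.32139697  0.09778622] 29.987348914146423 [-0.00321086 -0.00210375  0.03728981]
q [ 0.34  0.47  0.25  1.91 -0.16  0.78  1.79]
t 16.5 hood [-0.2233 -0.2697  0.0978] F [-0.6  0.7 -5.7] w 0.608
[0.02 0.02 6.68] [ 1.83  7.03 -0.07]
sim [-0.07  0.43  0.06  1.96 -0.04  0.75  1.71] 0.0
```

Request:
drive_tool --pt "0 0 0.5 0.1 0.5 0 0.3" --pt "0 0 1.3 0.3 1.2 0 0.3" --pt "0 0 2 0.5 2 0 0.3" --pt "0 0 2.8 0.7 2.8 0 0.3" --pt "0 0 3.5 0.9 3.6 0 0.3"

```text
clock: 17.0
position: [0.489, -0.1753, 0.0959]
ee_rot: [-0.229, -3.131, 0.001]
force: [0.9, 0.2, -4.3]
width: 0.606
gripper_force: 30.0
```

Request:
drive_tool --pt "0 0 0.8 0.2 0.8 0 0.3" --pt "0 0 1.6 0.4 1.6 0 0.3" --pt "0 0 2.4 0.6 2.4 0 0.3" --pt "0 0 3 0.8 3.1 0 0.3" --pt "0 0 3.2 0.9 3.4 0 0.3"

```text
clock: 17.5
position: [0.5253, -0.0374, 0.096]
ee_rot: [0.213, -3.133, -0.001]
force: [0.6, -0.1, -5.5]
width: 0.612
gripper_force: 30.0
```

```bash
python3 -W ignore - <<'E'
from st import *
plan((hw(-.115,0,.0195),tool(90)),n=14)
t=cam('top');s=cam('scene')
cv2.imwrite('pics/f.png',np.hstack([cv2.resize(s['pixels'][160:270,270:400,::-1],None,fx=3,fy=3),cv2.resize(t['pixels'][140:250,270:400,::-1],None,fx=3,fy=3)]))
E
```

```text
q [-0.08  0.43  0.06  1.96 -0.04  0.75  1.71]
t 17.5 hood [-0.1168  0.0031  0.096 ] F [ 0.6 -0.1 -5.5] w 0.612
[-0.01 -0.01 -0.1 ] [ 0.05 -0.07 -1.91]
sim [-0.06  0.55  0.05  2.01 -0.05  0.58  1.72] 0.0
```

View pics/f.png

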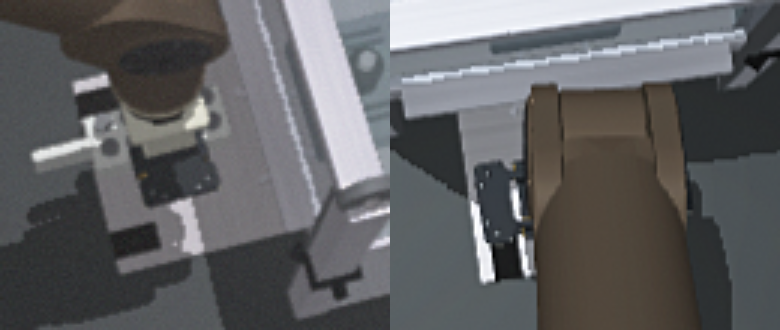

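The rack is held level over the shelf, tab to the robot (scene crop tab end (35,155)). Lowering.

Request:
drive_tool --pt "0 0 0 0 -0.05 -0.6 0.3" --pt "0 0 0 0 -0.05 -1.2 0.3" --pt "0 0 0 0 -0.05 -1.6 0.3" --pt "0 0 0 0 -0.05 -1.8 0.3" --pt "0 0 0 0 -0.05 -1.9 0.3"

```text
clock: 18.1
position: [0.5252, -0.0449, 0.0207]
ee_rot: [0.2, -3.135, 0.003]
force: [-0.0, -0.4, -5.7]
width: 0.608
gripper_force: 30.0
```

Request:
drive_tool --pt "0 0 0 0 0 -0.03 0.3" --pt "0 0 0 0 0 -0.03 0.3"

```text
clock: 18.3
position: [0.5265, -0.0442, 0.0209]
ee_rot: [-0.201, 3.133, -0.003]
force: [-0.0, -0.1, -5.0]
width: 0.61
gripper_force: 30.0
```

Request:
drive_tool --pt "0 0 0 0 0.1 0 0.3" --pt "0 0 0 0 0.1 -0.04 0.3" --pt "0 0 0 0 0.1 -0.07 0.3" --pt "0 0 0 0 0.1 -0.07 0.3"

```text
clock: 18.7
position: [0.5267, -0.0391, 0.0191]
ee_rot: [-0.204, 3.132, -0.002]
force: [-4.6, 2.3, 11.4]
width: 0.609
gripper_force: 30.0
```

```bash
python3 -W ignore - <<'E'
from st import *
plan((hw(-.115,0,.0195),tool(90)),n=14); print(arm.observe()['ft_torque'])
E
```

```text
q [-0.07  0.55  0.05  2.02 -0.05  0.57  1.72]
t 18.7 hood [-0.1157  0.0011  0.0191] F [-4.6  2.3 11.4] w 0.609
[ 0.01  0.04 -0.03] [ 0.02 -0.03  0.01]
sim [-0.06  0.55  0.05  2.01 -0.05  0.58  1.72] 0.0
[0.4683486  0.89325077 0.11451556]
```

Seated on the shelf. Release, then rise straight up.

Request:
drive_tool --pt "0 0 0 0 0 0.02 0.8" --pt "0 0 0 0 0 0.02 0.8" --pt "0 0 0 0 0 0.02 0.8" --pt "0 0 0 0 0 0.02 0.8" --pt "0 0 0 0 0 0.02 0.8"

```text
clock: 19.2
position: [0.5262, -0.04, 0.0184]
ee_rot: [-0.202, 3.133, -0.003]
force: [0.3, 0.8, 0.7]
width: 0.8
gripper_force: 0.0
```

Request:
drive_tool --pt "0 0 0 0 0 0.8 0.8" --pt "0 0 0 0 0 1.8 0.8" --pt "0 0 0 0 0 2.4 0.8" --pt "0 0 0 -1 0 2.4 0.8" --pt "0 0 0 -2 -0.2 2.4 0.8"

```text
clock: 19.7
position: [0.4465, -0.0471, 0.1151]
ee_rot: [-0.204, 3.131, -0.002]
force: [-0.2, -0.5, 0.6]
width: 0.8
gripper_force: 0.0
```

```bash
python3 -W ignore - <<'E'
from st import *
# rack placed at hood x ~ -.115; tab grasp at x=-.115-.117
for th in(70,75,80): plan((hw(-.115-.118,0,.12),tool(th)),(hw(-.115-.118,0,.028),tool(th)),(hw(.07-.118,0,.028),tool(th)),n=14)
E
```

```text
q [-0.07  0.29  0.07  2.13 -0.03  0.72  1.72]
t 19.7 hood [-0.1963  0.0034  0.1151] F [-0.2 -0.5  0.6] w 0.8
[ 0.53 -3.92 -0.03] [-0.9  -0.2   0.12]
[ 0.53 -3.92 -0.03] [-0.9  -0.2  -2.18]
[ 0.53 -3.92 -0.03] [ 3.69  0.39 -2.18]
sim [ 0.1   0.1  -0.04  2.46 -0.25  0.24  1.99] 0.0
sim [ 0.83  0.53 -0.96  2.51  1.73  0.38  0.04] 0.0
sim [ 0.66  0.71 -0.93  2.1   1.31  0.54  0.51] 0.0
q [-0.07  0.29  0.07  2.13 -0.03  0.72  1.72]
t 19.7 hood [-0.1963  0.0034  0.1151] F [-0.2 -0.5  0.6] w 0.8
[ 0.4  -2.93 -0.03] [-0.9  -0.2   0.12]
[ 0.4  -2.93 -0.03] [-0.9  -0.2  -2.18]
[ 0.4  -2.93 -0.03] [ 3.69  0.39 -2.18]
sim [ 0.02  0.12  0.02  2.4  -0.13  0.37  1.86] 0.0
sim [ 0.41  0.39 -0.44  2.46  1.11  0.14  0.63] 0.0
sim [ 0.45  0.62 -0.64  2.04  0.86  0.45  0.89] 0.0
q [-0.07  0.29  0.07  2.13 -0.03  0.72  1.72]
t 19.7 hood [-0.1963  0.0034  0.1151] F [-0.2 -0.5  0.6] w 0.8
[ 0.27 -1.93 -0.03] [-0.9  -0.2   0.12]
[ 0.27 -1.93 -0.03] [-0.9  -0.2  -2.18]
[ 0.27 -1.93 -0.03] [ 3.69  0.39 -2.18]
sim [-0.01  0.15  0.05  2.33 -0.07  0.49  1.79] 0.0
sim [ 0.04  0.36 -0.02  2.42 -0.11  0.19  1.83] 0.0
sim [-0.06  0.55  0.05  2.   -0.11  0.42  1.77] 0.0
```

Request:
drive_tool --pt "0.27 -1.9 0 -0.9 -0.2 0.1 0.6" --pt "0.27 -1.9 0 -0.9 -0.2 0.1 0.6" --pt "0.27 -1.9 0 -0.9 -0.2 -0.6 0.6" --pt "0.27 -1.9 0 -0.9 -0.2 -1.4 0.6" --pt "0.27 -1.9 0 -0.9 -0.2 -2.1 0.6"

```text
clock: 20.2
position: [0.4104, -0.056, 0.0299]
ee_rot: [-0.19, 2.965, 0.016]
force: [1.2, -0.6, -0.4]
width: 0.595
gripper_force: 0.0
```

```bash
python3 -W ignore - <<'E'
from st import *
plan((hw(-.233,0,.03),tool(80)),(hw(-.1,0,.03),tool(80)),n=14)
s=cam('scene'); cv2.imwrite('pics/g.png',cv2.resize(s['pixels'][150:270,250:400,::-1],None,fx=5,fy=5))
E
```

```text
q [ 0.03  0.36 -0.    2.41 -0.13  0.2   1.85]
t 20.2 hood [-0.2332 -0.0009  0.0299] F [ 1.2 -0.6 -0.4] w 0.595
[ 0.01 -0.05 -0.01] [0.   0.02 0.  ]
[ 0.01 -0.05 -0.01] [3.3  0.44 0.  ]
sim [ 0.03  0.36 -0.01  2.42 -0.13  0.19  1.85] 0.0
sim [-0.05  0.49  0.05  2.13 -0.12  0.36  1.8 ] 0.0
```

View pics/g.png

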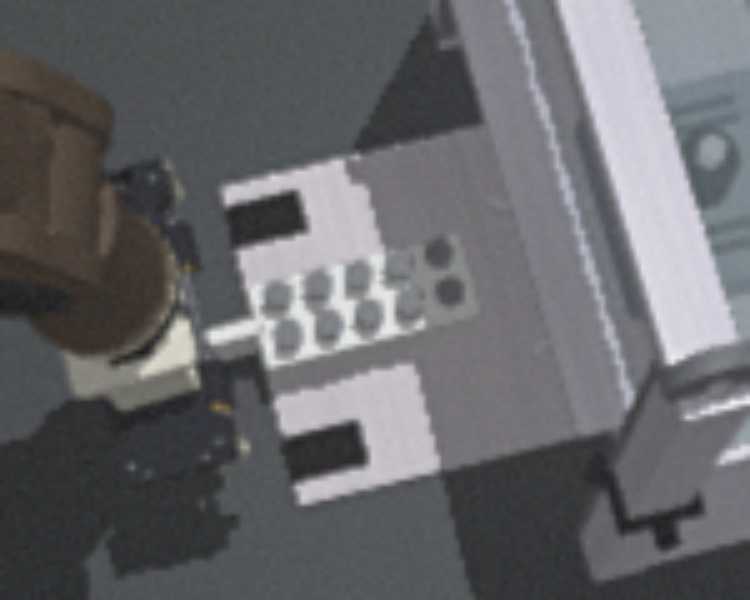

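The rack stands upright on the shelf, tab to the robot, with the gripper over the tab. Stopper rows run from crop (277,295) to (450,291), shelf front corners at crop (222,187) and (298,503).

```bash
python3 -W ignore - <<'E'
from h import *
s=cam('scene')
f=lambda p:np.array(p)/5+[250,150]-.4
P=[(277,295),(318,287),(358,278),(400,267),(440,252),(287,338),(327,326),(369,316),(408,306),(450,291)]
W=np.array([onz(s,*f(p),.070) for p in P]); c=W.mean(0); v=np.linalg.svd((W-c)[:,:2])[2][0]
print('rack hood',wh(c),np.arctan(v[1]/v[0]))
E1=[onz(s,*f(p),.008) for p in((222,187),(298,503))]
print('shelf corners hood',[wh(e).round(4) for e in E1], 'mid y',wh((E1[0]+E1[1])/2), 'tab end',wh(onz(s,*f((208,338)),.058)))
E
```

```text
rack hood [-0.11594002 -0.00328834  0.07      ] 0.14965295385201433
shelf corners hood [array([-0.1823,  0.1098,  0.008 ]), array([-0.186, -0.107,  0.008])] mid y [-0.18411161  0.00140552  0.008     ] tab end [-0.21567912 -0.00182838  0.058     ]
```

Request:
drive_tool --pt "0 0 0 0 0 0 0" --pt "0 0 0 0 0 0 0" --pt "0 0 0 0 0 0 0" --pt "0 0 0 0 0 0 0" --pt "0 0 0 0 0 0 0" --force 12

```text
clock: 20.8
position: [0.4106, -0.0559, 0.0311]
ee_rot: [-0.191, 2.965, 0.016]
force: [0.3, 1.0, -0.9]
width: 0.216
gripper_force: 0.0
```

Request:
drive_tool --pt "0 0 0 0 0 0 0" --pt "0 0 0 0.2 0.02 0 0" --pt "0 0 0 0.5 0.06 0 0" --pt "0 0 0 0.9 0.11 0 0" --pt "0 0 0 1.3 0.17 0 0"

```text
clock: 21.3
position: [0.4606, -0.0493, 0.03]
ee_rot: [-0.19, 2.97, 0.017]
force: [-1.4, -0.7, -2.4]
width: 0.127
gripper_force: 12.0
```

```bash
python3 -W ignore - <<'E'
from st import *
o=arm.observe(); print(o['gripper_force'],o['ft_torque'],o['width']*92)
plan((hw(-.1,0,.03),tool(80)),n=14)
E
```

```text
11.999482065439224 [-0.13792743  0.71360062 -0.03381884] 11.721530474321375
q [-0.01  0.41  0.02  2.3  -0.12  0.27  1.83]
t 21.3 hood [-0.1826 -0.0006  0.03  ] F [-1.4 -0.7 -2.4] w 0.127
[ 0.   -0.1  -0.01] [2.05 0.28 0.  ]
sim [-0.05  0.49  0.05  2.13 -0.12  0.36  1.8 ] 0.0
```

Request:
drive_tool --pt "0 0 0 0.4 0.05 0 0" --pt "0 0 0 0.8 0.1 0 0" --pt "0 0 0 1.2 0.16 0 0" --pt "0 0 0 1.6 0.22 0 0" --pt "0 0 0 1.8 0.24 0 0"

```text
clock: 21.8
position: [0.5345, -0.0393, 0.0302]
ee_rot: [-0.191, 2.968, 0.017]
force: [-1.3, -0.8, -3.4]
width: 0.13
gripper_force: 12.0
```

```bash
python3 -W ignore - <<'E'
from st import *
o=arm.observe(); print(o['gripper_force'],o['ft_torque'],o['width']*92)
s=cam('scene'); cv2.imwrite('pics/h.png',cv2.resize(s['pixels'][150:270,250:400,::-1],None,fx=5,fy=5))
plan((hw(-.05,0,.03),tool(80)),(hw(-.1,0,.03),tool(73)),n=14)
E
```

```text
11.999603658914566 [-0.06167884  0.70670886 -0.02857441] 11.968149430733497
q [-0.05  0.48  0.05  2.14 -0.12  0.36  1.8 ]
t 21.85 hood [-0.1067  0.      0.0303] F [ 3.3  0.1 -3.3] w 0.134
[ 0.   -0.06 -0.02] [ 1.41  0.18 -0.01]
[ 0.18 -1.44 -0.02] [ 0.17  0.02 -0.01]
sim [-0.07  0.54  0.06  2.01 -0.12  0.42  1.78] 0.0
sim [ 0.02  0.47 -0.03  2.23 -0.13  0.15  1.82] 0.0
```

View pics/h.png

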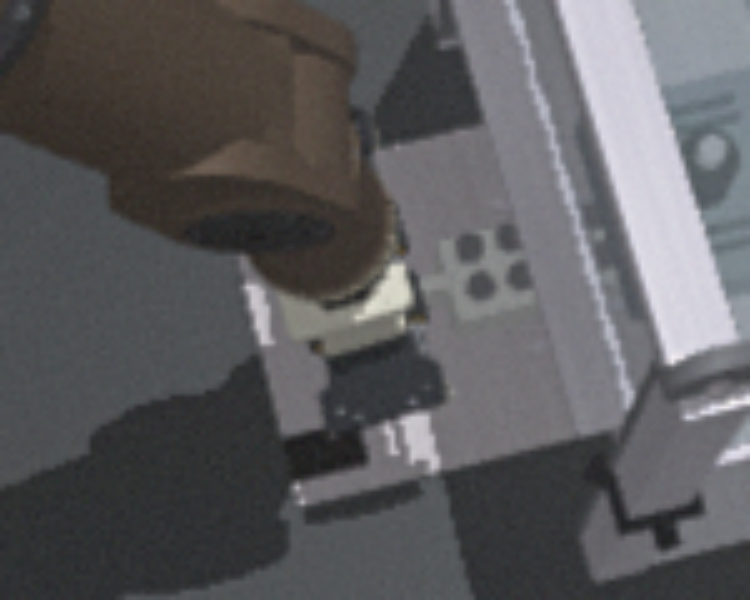

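The rack is straight under the raised ledge (crop (490,265)), gripper clear. I'll slide another 30 mm, then release and push the tab's end for the last stretch, to keep the gripper clear of the ledge.

Request:
drive_tool --pt "0 0 0 0.25 0.03 0 0" --pt "0 0 0 0.5 0.06 0 0" --pt "0 0 0 0.75 0.09 0 0" --pt "0 0 0 0.8 0.1 0 0" --pt "0 0 0 0.8 0.1 0 0.3"

```text
clock: 22.35
position: [0.5669, -0.0354, 0.0306]
ee_rot: [-0.191, 2.966, 0.017]
force: [-0.2, 0.2, 0.1]
width: 0.176
gripper_force: 0.0
```

Request:
drive_tool --pt "0 0 0 0 0 0 0.4" --pt "0 0 0 0 0 0 0.4" --pt "0 0 0 -0.8 -0.1 0 0.4" --pt "0 0 0 -1.4 -0.18 0 0.4" --pt "0 0 0 -1.4 -0.18 0 0"

```text
clock: 22.85
position: [0.5061, -0.0433, 0.0301]
ee_rot: [-0.19, 2.97, 0.017]
force: [0.3, 0.4, 1.4]
width: 0.353
gripper_force: 0.0
```

Request:
drive_tool --pt "0 0 0 0 0 0 0" --pt "0 0 0 0 0 0 0" --pt "0 0 0 0 0 0 0" --pt "0 0 0 0 0 0 0" --pt "0 0 0 0 0 0 0"

```text
clock: 23.35
position: [0.5106, -0.0426, 0.0304]
ee_rot: [-0.191, 2.966, 0.017]
force: [0.2, -0.6, -0.3]
width: 0.008
gripper_force: 0.0
```

```bash
python3 -W ignore - <<'E'
from st import *
plan((hw(-.0675,0,.033),tool(80)),n=14)
E
```

```text
q [-0.04  0.46  0.04  2.19 -0.12  0.32  1.81]
t 23.35 hood [-0.1321 -0.0002  0.0304] F [ 0.2 -0.6 -0.3] w 0.008
[ 0.   -0.06 -0.02] [1.6  0.21 0.06]
sim [-0.06  0.52  0.06  2.05 -0.12  0.4   1.79] 0.0
```

Request:
drive_tool --pt "0 0 0 0.5 0.06 0 0" --pt "0 0 0 0.9 0.12 0 0" --pt "0 0 0 1.1 0.14 0 0" --pt "0 0 0 1.25 0.16 0 0" --pt "0 0 0 1.4 0.18 0 0"

```text
clock: 23.85
position: [0.5646, -0.0357, 0.0299]
ee_rot: [-0.191, 2.97, 0.017]
force: [-5.7, -0.2, 4.3]
width: 0.005
gripper_force: 2.7
```

Request:
drive_tool --pt "0 0 0 0.06 0.01 0 0" --pt "0 0 0 0.12 0.02 0 0" --pt "0 0 0 0.18 0.02 0 0"

```text
clock: 24.15
position: [0.5728, -0.0348, 0.0302]
ee_rot: [-0.191, 2.968, 0.017]
force: [-2.7, -0.9, -0.5]
width: 0.002
gripper_force: 1.3
```

Request:
drive_tool --pt "0 0 0 0.05 0.01 0 0" --pt "0 0 0 0.1 0.01 0 0" --pt "0 0 0 0.1 0.01 0 0"

```text
clock: 24.45
position: [0.5743, -0.0345, 0.0297]
ee_rot: [-0.191, 2.972, 0.017]
force: [-11.9, -1.1, 7.9]
width: 0.003
gripper_force: 6.1
```

```bash
python3 -W ignore - <<'E'
from st import *
plan((hw(-.0675,0,.033),tool(80)),n=4)
E
```

```text
q [-0.06  0.53  0.06  2.04 -0.12  0.41  1.79]
t 24.45 hood [-0.0679 -0.0003  0.0297] F [-11.9  -1.1   7.9] w 0.003
[ 0.   -0.13 -0.02] [0.01 0.01 0.08]
sim [-0.06  0.52  0.06  2.05 -0.12  0.4   1.79] 0.0
```

Request:
drive_tool --pt "0 0 0 0.04 0 0 0" --pt "0 0 0 0.04 0 0 0" --pt "0 0 0 0.04 0 0 0"

```text
clock: 24.75
position: [0.5744, -0.0345, 0.0294]
ee_rot: [-0.191, 2.975, 0.018]
force: [-17.1, -1.0, 10.9]
width: 0.004
gripper_force: 8.4
```

Request:
drive_tool --pt "0 0 0 -0.2 -0.02 0 0" --pt "0 0 0 -0.8 -0.1 0 0" --pt "0 0 0 -2 -0.25 0 0" --pt "0 0 0 -3 -0.4 0.5 0" --pt "0 0 0 -3 -0.4 2 0"

```text
clock: 25.25
position: [0.4487, -0.051, 0.0964]
ee_rot: [-0.189, 2.981, 0.018]
force: [1.7, 0.6, 0.1]
width: -0.0
gripper_force: 0.0
```

```bash
python3 -W ignore - <<'E'
from st import *
plan((np.array([.40,-.30,.25]),tool(85,-.3)),n=14)
E
```

```text
q [-0.04  0.26  0.07  2.26 -0.1   0.47  1.8 ]
t 25.25 hood [-0.1945 -0.0008  0.0964] F [1.7 0.6 0.1] w -0.0
[ 0.04  0.78 -4.89] [-1.22 -6.22  3.84]
sim [ 0.25  0.16  0.35  1.93 -0.09  0.99  1.91] 0.0
```

The push stalled at 17 N without moving, so the rack is against the rear stop. I'll move the arm aside and check both the rack and the ledge.

Request:
drive_tool --pt "0 0.8 -4.9 -1.2 -6.2 3.8 0" --pt "0 0.8 -4.9 -1.2 -6.2 3.8 0" --pt "0 0.8 -4.9 -1.2 -6.2 3.8 0" --pt "0 0.8 -4.9 -1.2 -6.2 3.8 0" --pt "0 0.8 -4.9 -1.2 -6.2 3.8 0"

```text
clock: 25.75
position: [0.419, -0.2624, 0.2314]
ee_rot: [0.451, 3.006, -0.032]
force: [0.9, -0.6, 0.1]
width: 0.004
gripper_force: 0.0
```

```bash
python3 -W ignore - <<'E'
from st import *
s=cam('scene');t=cam('top')
a=cv2.resize(s['pixels'][160:260,295:395,::-1],None,fx=4,fy=4,interpolation=cv2.INTER_CUBIC);b=cv2.resize(t['pixels'][100:200,300:400,::-1],None,fx=4,fy=4,interpolation=cv2.INTER_CUBIC)
cv2.imwrite('pics/i.png',np.hstack([a,b]))
# predictions if home: tab end top corners, tab end mid
for y in(-.006,0,.006): print(y,(proj(s,hw(-.058,y,.058))[0]-[295,160])*4,(proj(t,hw(-.058,y,.058))[0]-[300,100])*4+[400,0])
print(arm.observe()['force'],arm.observe()['position'])
E
```

```text
-0.006 [181.48663209 184.20057208] [525.75303049 344.41422501]
0 [179.44769932 177.11835242] [517.98827868 345.59186614]
0.006 [177.41365159 170.05310093] [510.22065598 346.76994269]
[-0.06324002  0.7803483   0.76840586] [ 0.41908651 -0.26789287  0.23372539]
```

View pics/i.png

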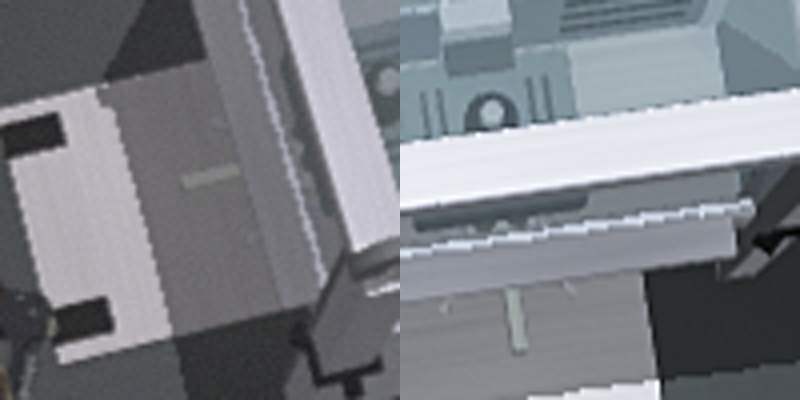

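The tab end is at scene crop (183,183) and top crop (518,350). That is within about 1 px of the home prediction, centred between the rail mouths, and the ledge is unchanged beside the mark. Handing in.

```bash
python3 -c "
from cell import arm
print(arm.sign_off())"
```

```text
the job is handed in; nothing more can be done
None
```

The job is handed in: by camera, the ledge is level with the mark (about 0.201 m against 0.2015 m). The rack is home against the rear stop and centred between the rails, tab to the robot. The arm is clear and about 26 s of the 72 s were used; the judge gave no verdict.

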